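# Build a carton stack in the roller bay

## Task

Stack the three cartons in the bay at the end of the roller track, largest at the bottom: roll the large carton along the rollers until it is fully home against the end stop, then slide the middle carton off the ledge onto it, lifting neither of these two. Then set the small carton on top, so that every carton lies flat and wholly on the one below with no overhang, and leave the tape measure, round tin and brass nipple where they are.

Things in the scene. Friction and masses are not known exactly. Their poses are not given: they have to be found in the camera images.
- station: Fixed grey metal roller track with bay and ledge, a single part. Origin on the bench top under the bay's centre; x away from the robot, y along the track to the end stop, z up. In mm, this frame: side rails y -306 to 82, inner faces at x -58.5 and 58.5, tops z 62; end stop face at y 80, its top z 86; track open above and at its -y end.
- bay (a point): Centre of the bay's flat steel plate, on its top (station frame 0, 0, 39.5 mm), axes as the station's. The plate spans station y -83 to 80. The large carton is fully home when its origin is at this point: its +y end then touches the end stop.
- rollers (a point): Top middle of the row of eight free-turning metal rollers lying across the track (station frame 0, -193, 41 mm), axes as the station's. The rollers reach from station y -300 to -86; the bay plate follows 1.5 mm lower.
- ledge (a point): Centre of the ledge's top (station frame -122, 0, 128.5 mm), axes as the station's: a flat steel shelf without lips, 124 mm in x by 136 mm in y, on brackets on the robot's side of the bay. Its edge at station x -60 is next to the bay; its top is 4 mm higher than the large carton's top when that stands in the bay.
- large_carton: Largest carton, white with a blue stripe, 110 x 160 x 85 mm (x, y, z), about 0.6 kg. Origin at the centre of its underside. Stands on the rollers between the rails, its long side along the track (its axes nearly those of the station), 3.5 mm play to each rail; to be pushed in the station's +y.
- middle_carton: Middle carton, white with a red stripe, 90 x 120 x 66 mm (x, y, z), about 0.3 kg. Origin at the centre of its underside. Stands on the ledge, its long side about along the station's y; to be pushed in the station's +x onto the large carton (it drops 4 mm).
- small_carton: Smallest carton, plain brown cardboard, 60 x 110 x 50 mm (x, y, z), about 0.13 kg. Origin at the centre of its underside. Stands on the bench to the right, its long side about along world x. Grip it across its 60 mm side (its own x). On the stack its long side must lie along the middle carton's long side; which end is where does not matter.
- tape_measure: Standing yellow tape measure 36 x 73 x 64 mm, origin at the centre of its underside; a bystander in front of the ledge, to be left alone.
- flux_tin: Flat round tin with a lever lid, 63 mm across and 32 mm high, origin at the centre of its underside; a bystander in front of the ledge, to be left alone.
- brass_nipple: Standing brass hexagon nipple 32 x 36 x 38 mm, origin at the centre of its underside; a bystander near the track's right-hand end, to be left alone.
- middle_corner1 (a point): Corner of the middle carton's underside, at x +45, y +60 mm in its frame, axes as the carton's.
- middle_corner2 (a point): Corner of the middle carton's underside, at x -45, y +60 mm in its frame, axes as the carton's.
- middle_corner3 (a point): Corner of the middle carton's underside, at x -45, y -60 mm in its frame, axes as the carton's.
- middle_corner4 (a point): Corner of the middle carton's underside, at x +45, y -60 mm in its frame, axes as the carton's.
- small_corner1 (a point): Corner of the small carton's underside, at x +30, y +55 mm in its frame, axes as the carton's.
- small_corner2 (a point): Corner of the small carton's underside, at x -30, y +55 mm in its frame, axes as the carton's.
- small_corner3 (a point): Corner of the small carton's underside, at x -30, y -55 mm in its frame, axes as the carton's.
- small_corner4 (a point): Corner of the small carton's underside, at x +30, y -55 mm in its frame, axes as the carton's.

How it is judged:
On the way, in this order (a step that is already met when the one before it is completed fails the run):
1. the large carton is home in the bay against the end stop (y of large_carton in the frame of bay between -0.007 and 0.004 m and z of large_carton in the frame of bay between -0.004 and 0.004 m), for 0.2 s.
2. the middle carton lies flat and wholly on the large one (all of step 1 and z of middle_carton in the frame of large_carton between 0.08 and 0.09 m and angle between middle_carton's own z axis and vertical below 0.04 rad and x of middle_corner1 in the frame of large_carton between -0.059 and 0.059 m and y of middle_corner1 in the frame of large_carton between -0.084 and 0.084 m and x of middle_corner2 in the frame of large_carton between -0.059 and 0.059 m and y of middle_corner2 in the frame of large_carton between -0.084 and 0.084 m and x of middle_corner3 in the frame of large_carton between -0.059 and 0.059 m and y of middle_corner3 in the frame of large_carton between -0.084 and 0.084 m and x of middle_corner4 in the frame of large_carton between -0.059 and 0.059 m and y of middle_corner4 in the frame of large_carton between -0.084 and 0.084 m), for 0.2 s.
3. the small carton lies flat and wholly on the middle one (all of step 2 and z of small_carton in the frame of middle_carton between 0.061 and 0.071 m and angle between small_carton's own z axis and vertical below 0.04 rad and x of small_corner1 in the frame of middle_carton between -0.049 and 0.049 m and y of small_corner1 in the frame of middle_carton between -0.064 and 0.064 m and x of small_corner2 in the frame of middle_carton between -0.049 and 0.049 m and y of small_corner2 in the frame of middle_carton between -0.064 and 0.064 m and x of small_corner3 in the frame of middle_carton between -0.049 and 0.049 m and y of small_corner3 in the frame of middle_carton between -0.064 and 0.064 m and x of small_corner4 in the frame of middle_carton between -0.049 and 0.049 m and y of small_corner4 in the frame of middle_carton between -0.064 and 0.064 m), for 0.2 s.
At the end, for the whole second after the job is handed in: The large carton stands in the bay within 7 mm of the end stop; the middle carton lies flat on the large one and the small carton flat on the middle one, each lower face inside the top face below it (no corner more than 4 mm over an edge); all three are released and at rest (all of step 3 and linear speed of each of large_carton, middle_carton, small_carton below 0.02 m/s); the robot touches nothing.
It fails at once if the large carton is lifted off the track (more than 20 mm) (z of large_carton in the frame of station above 0.061 m).
It fails at once if the middle carton is lifted (more than 25 mm above the ledge) (z of middle_carton in the frame of station above 0.1535 m).
It fails at once if the tape measure, round tin or brass nipple is moved more than 25 mm (distance of any of tape_measure, flux_tin, brass_nipple from where it was at the start of the episode above 0.025 m).
It also fails if it takes over 72 s, if anything falls off the work surface, if the arm or the gripper's body presses on something with over 40 N, if the wrist force passes 120 N, or if a joint passes its speed limit or range.

## Robot

A 6-joint arm with a two-finger parallel gripper is mounted at the origin on a cart in front of the work surface, level with it; the furniture and walls round the work are solid. World frame = base frame: x ahead of the robot, y to its left, z up, the work surface at z = 0. Lengths are in m, angles in rad, forces in N, time in s.
With the tool pointing down it reaches from about 0.375 to 0.9 m from the base axis. Payload 3.1 kg.
Tool frame: the origin (TCP) lies on the centre line of the jaws, within the pads' length; the fingertips stand 25 mm ahead of it and the grasp point (between the pads) lies 6 mm ahead of it (robot.nose_length is the y of the fingertips in the tool frame, in m); y points along the fingers, z is the direction in which the jaws open and shut, and the axes are right-handed (so a half turn about y gives the same grasp; the last joint's range is limited). The gripper opens to 87 mm and grips with 3 to 60 N. Pads are 19 mm wide; open, the fingers measure 117 mm over their backs; the gripper's body (75 mm by 190 mm) begins 51 mm behind the grasp point.
Start: joints at [1.169, 0.527, 1.433, -0, 1.181, -0.178], TCP at [0.139, 0.609, 0.248] pointing down, gripper open.
Joint ranges: [-3.08, 3.08], [-0.75, 2.2], [0.22, 2.44], [-1.43, 4.57], [0, 2.65], [-2.85, 2.85]. Speed limits (rad/s): [2.79, 2.79, 3.14, 3.14, 3.14, 3.14].

## Interface

Orientations are given as a unit quaternion [x, y, z, w].
In Python, from rig import robot, eyes, ticket gives the robot as it stands.
- The arm moves only by the tool play_rows, never from a script. Its argument "series" is a list of rows, each a list of 7 numbers: the opening, from 0 (shut) to 1 (fully open), then the shift along the tool's x, y, z scaled (see below), then the turn, a rotation vector about the tool's x, y, z scaled (see below). In form: [[claw, dx, dy, dz, ax, ay, az], ...]. A call has 1 to 12 rows; each row shifts and turns the commanded pose from where the row before left it, along the tool's axes as they then stand; what a row does not reach is not made up. The controller multiplies each number of a shift by 100 mm and each number of a turn by 180 degrees. A row lasts 1/12 s, in which the tool goes at most 41.7 mm and 7.16 degrees, less where a joint would pass 70% of its speed; a pose out of reach is approached as far as the arm can. A call with a number of a shift or a turn outside -1 to 1 is refused whole. A call with a gripper value outside its range is refused whole. The fingers move at their own pace and stop on an object; "grip_force" is the grip in N (left out, the last holds). Time passes only in rows, so rows that do not move let the fingers close. It gives the time, the measured TCP pose, the force and the opening at its end, in the units of the state.
- robot.get_obs(): the state, without advancing time (a new reading comes with each control period).
- eyes.camera(name): name is "scene" or "top" or "wrist"; returns the picture (480x640x3 uint8, red, green, blue); there is no depth.
- eyes.camera_params(name): a dict with "K" (3x3 intrinsics, pixels), "rvec" (rotation vector, rad) and "tvec" (3), from world to camera coordinates, as OpenCV has them. Camera axes: x right, y down, z forward; pixel columns grow to the right and rows downward; lengths in m; the calibration is good to about 2 mm. A picture is of the moment at which its call begins: read the wrist's pose just before it. camera_params takes no time and is no camera call; for the wrist camera it gives the pose at the moment of the call.
- ticket.hand_in(): hands the job in, once; it reports no verdict.
The state is a dict: "time": time; "q": joint angles; "joint_velocities": joint speeds; "joint_torque": joint torques, N m; "position": TCP position; "tool_rot": TCP orientation; "ft_force": force on the tool from outside, world axes, zero at the start; "moment": the same for the moment, N m; "grip_width": finger opening in m.
Only numpy, scipy, OpenCV 4.12 (cv2) and the standard library are available. Lean on these libraries where they do the work, as an engineer would, in place of code of your own. Each camera call takes 0.05 s, during which the arm holds its last target.

## Working session

There is one attempt and no reset: what is moved stays moved. The work goes in short steps, Python scripts to look and compute and a tool call to move; the robot and the scene stay as the last step left them, time stands still between calls to the robot, and variables do not carry over. Pictures are saved under pics/ and viewed, and the job is handed in when it is done.

Besides the shell and the picture viewer there is one more tool, called after "Call:" by a JSON object that holds its "op" and its "data". play_rows: Moves the arm, as the interface text tells. Its arguments: {"type":"object","properties":{"series":{"type":"array","items":{"type":"array","items":{"type":"number"}}},"grip_force":{"type":"number"}},"required":["series"]}

```bash
ls; mkdir -p pics; python3 - <<'E'
from rig import robot, eyes, ticket
import cv2
o=robot.get_obs()
print({k:o[k] for k in ('time','q','position','tool_rot','ft_force','grip_width')})
for n in ("scene","top","wrist"):
    p=eyes.camera_params(n); print(n,p)
    cv2.imwrite(f'pics/{n}0.png',eyes.camera(n)[:,:,::-1])
E
```

```text
pics
{'time': 0.0, 'q': array([ 1.16851094e+00,  5.28472242e-01,  1.43391264e+00, -1.87301868e-05,
        1.18138789e+00, -1.78488880e-01]), 'position': array([0.13840512, 0.60878062, 0.24656456]), 'tool_rot': array([ 0.70342461, -0.07917127,  0.07874162, -0.70194407]), 'ft_force': array([ 0.19484825, -0.39387106, -0.06163972]), 'grip_width': 0.08716855172348069}
scene {'K': array([[434.77293146,   0.        , 322.33407479],
       [  0.        , 434.77293146, 240.48549637],
       [  0.        ,   0.        ,   1.        ]]), 'rvec': array([ 1.81828432, -1.1927025 ,  0.70154416]), 'tvec': array([-0.34845094,  0.28081912,  0.52023956])}
top {'K': array([[536.42070888,   0.        , 318.50144365],
       [  0.        , 536.42070888, 230.05550888],
       [  0.        ,   0.        ,   1.        ]]), 'rvec': array([ 2.14251085, -2.20085696,  0.09818121]), 'tvec': array([-0.12120276,  0.52496364,  1.1486114 ])}
wrist {'K': array([[354.06350887,   0.        , 310.84993332],
       [  0.        , 354.06350887, 235.79417354],
       [  0.        ,   0.        ,   1.        ]]), 'rvec': array([-2.25498994, -1.7993122 , -0.27805785]), 'tvec': array([-0.62362338, -0.03745896,  0.39308666])}
```

View pics/scene0.png

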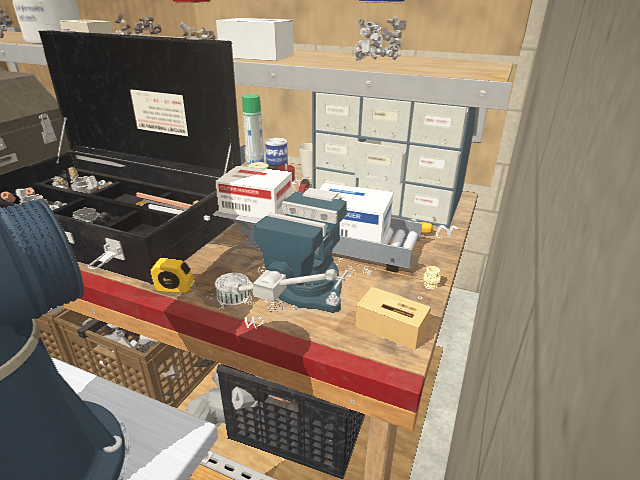

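View pics/top0.png

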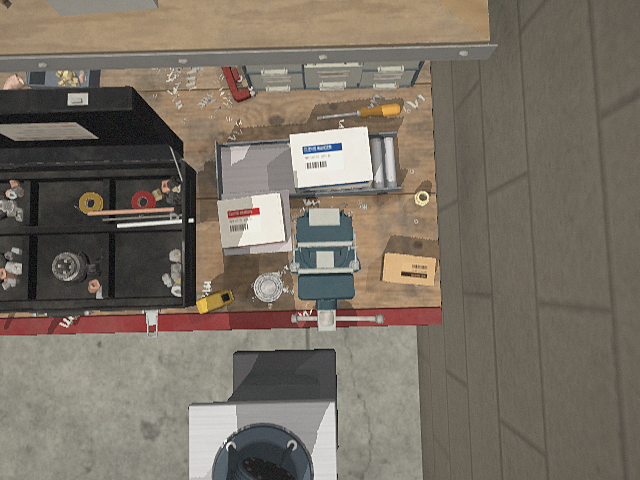

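View pics/wrist0.png

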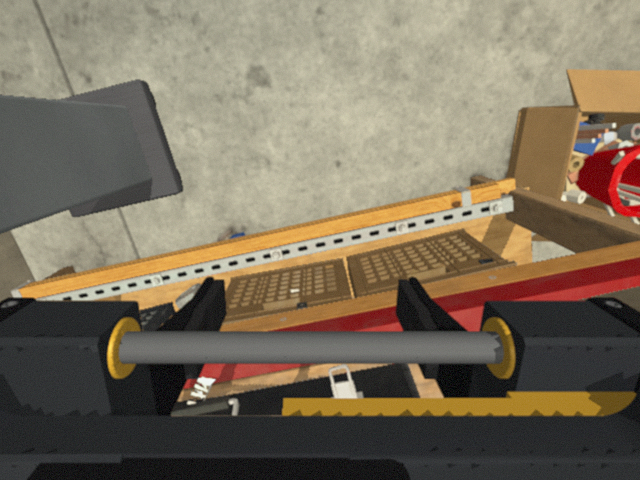

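```bash
python3 - <<'E'
import cv2
a=cv2.imread('pics/top0.png')
cv2.imwrite('pics/t0a.png',cv2.resize(a[110:260,200:400],(800,600),interpolation=cv2.INTER_CUBIC))
cv2.imwrite('pics/t0b.png',cv2.resize(a[150:330,200:440],(800,600),interpolation=cv2.INTER_CUBIC))
b=cv2.imread('pics/scene0.png')
cv2.imwrite('pics/s0a.png',cv2.resize(b[150:300,210:410],(800,600),interpolation=cv2.INTER_CUBIC))
cv2.imwrite('pics/s0b.png',cv2.resize(b[210:360,310:510],(800,600),interpolation=cv2.INTER_CUBIC))
E
```

```text
(no output)
```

View pics/t0a.png

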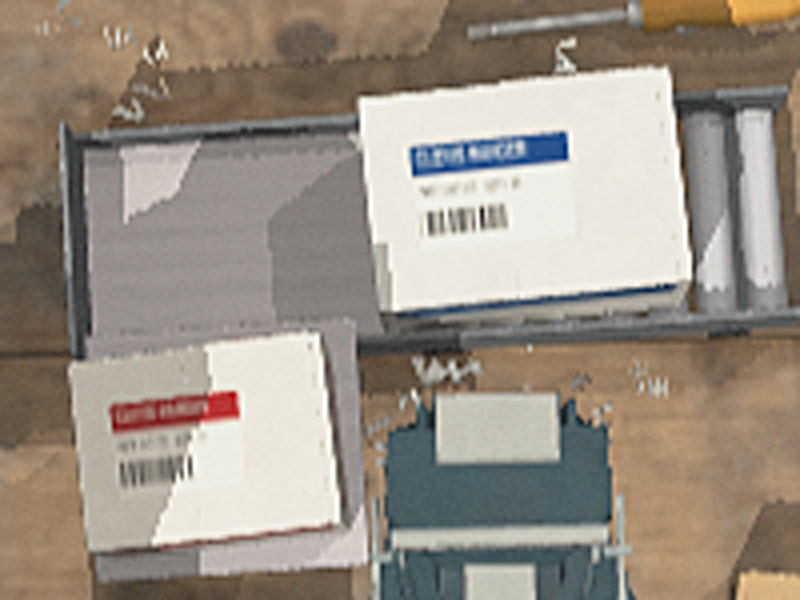

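View pics/t0b.png

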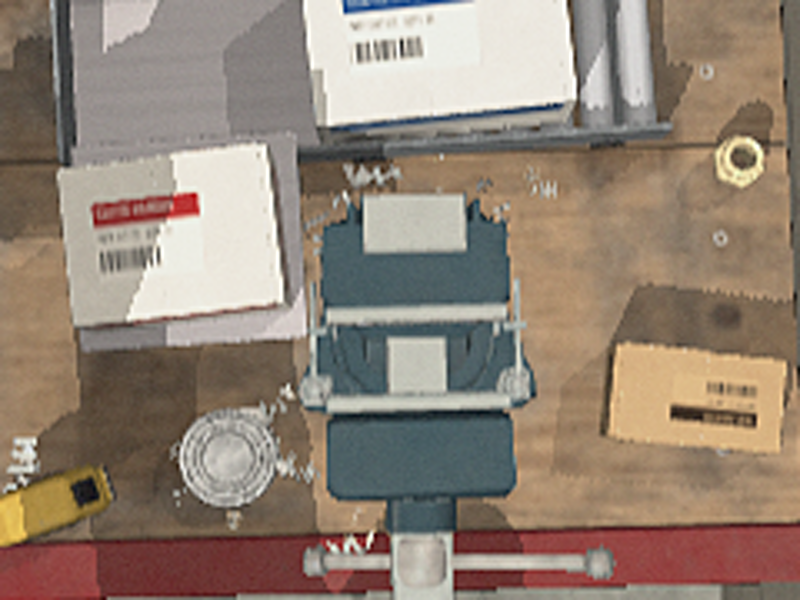

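View pics/s0a.png

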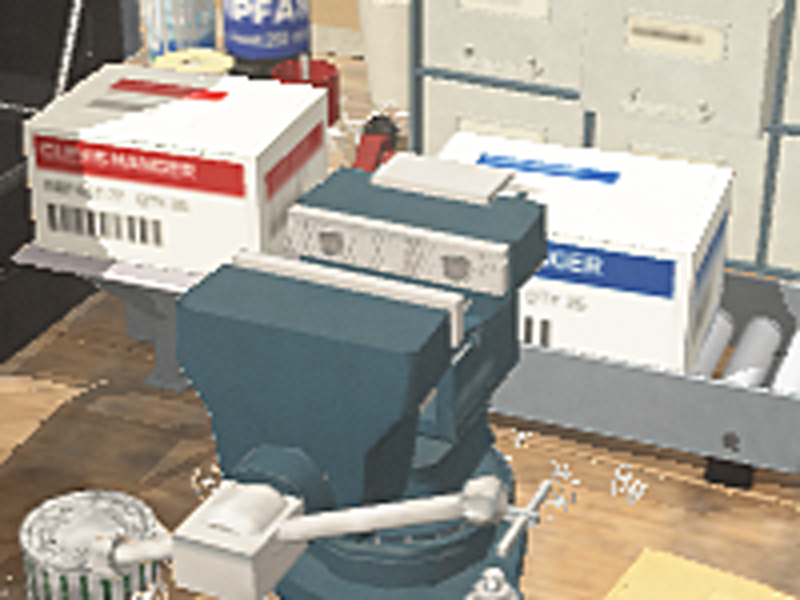

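View pics/s0b.png

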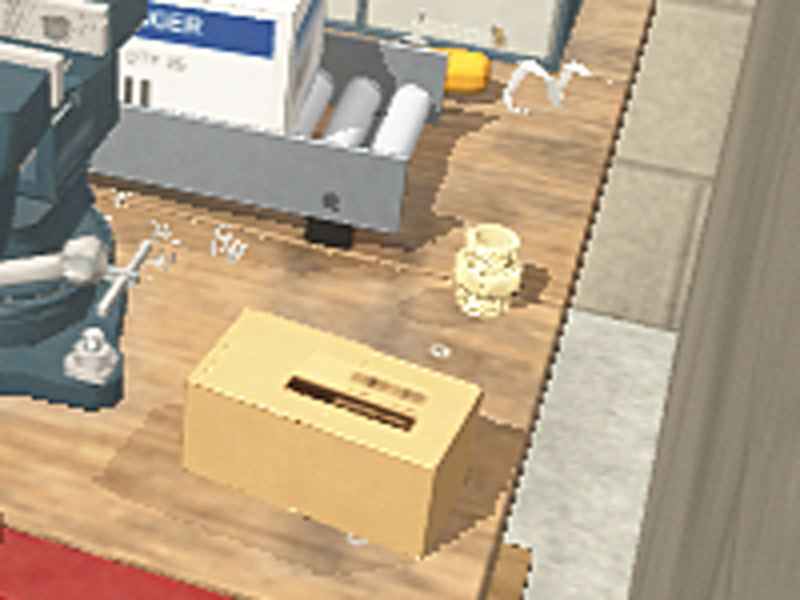

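```bash
cat > h.py <<'E'
import numpy as np, cv2
from scipy.optimize import least_squares
from scipy.spatial.transform import Rotation as R
from rig import robot, eyes, ticket
P={n:eyes.camera_params(n) for n in("scene","top")}
def proj(n,X,p=None):
    p=p or P[n]; return cv2.projectPoints(np.asarray(X,float).reshape(-1,3),p['rvec'],p['tvec'],p['K'],None)[0].reshape(-1,2)
def unz(n,uv,z,p=None):
    p=p or P[n]; Rm=cv2.Rodrigues(p['rvec'])[0]; c=-Rm.T@p['tvec'].ravel()
    d=Rm.T@np.linalg.inv(p['K'])@np.array([uv[0],uv[1],1.]); return c+d*(z-c[2])/d[2]
def T(pose,X):
    x,y,a=pose; X=np.atleast_2d(X); c,s=np.cos(a),np.sin(a)
    return np.c_[x+c*X[:,0]-s*X[:,1], y+s*X[:,0]+c*X[:,1], X[:,2]]
def fit(obs,x0,w={'scene':1,'top':1}):
    # obs: list of (cam, uv, localXYZ (z world))
    f=lambda p:np.concatenate([(proj(n,T(p,L))[0]-uv)*w[n] for n,uv,L in obs])
    r=least_squares(f,x0,loss='soft_l1'); return r.x, r.fun.reshape(-1,2)
def box(dx,dy,z0,z1):
    return np.array([[sx*dx/2,sy*dy/2,z] for z in(z0,z1) for sx,sy in((1,1),(-1,1),(-1,-1),(1,-1))])
def draw(img,n,pose,B,col,p=None):
    q=proj(n,T(pose,B),p)
    for i in range(4):
        for a,b in((i,(i+1)%4),(4+i,4+(i+1)%4),(i,i+4)):
            cv2.line(img,tuple(np.round(q[a]*8).astype(int).tolist()),tuple(np.round(q[b]*8).astype(int).tolist()),col,1,cv2.LINE_AA,3)
E
cat > fit0.py <<'E'
from h import *
def up(u,s,ox,oy): return ((u[0]+.5)/s-.5+ox,(u[1]+.5)/s-.5+oy)
ta=lambda u,v:up((u,v),4,200,110); tb=lambda u,v:up((u,v),10/3,200,150)
sa=lambda u,v:up((u,v),4,210,150); sb=lambda u,v:up((u,v),4,310,210)
L=box(.11,.16,.041,.126);M=box(.09,.12,.1285,.1945);S=box(.06,.11,0,.05)
# idx+4 top: 4:(+,+) far-left,5:(-,+) near-left,6:(-,-) near-right,7:(+,-) far-right
oL=[('top',ta(360,97),L[4]),('top',ta(670,67),L[7]),('top',ta(692,283),L[6]),('top',ta(388,315),L[5]),
 ('scene',sa(732,170),L[7]),('scene',sa(690,255),L[6]),('scene',sa(688,372),L[2])]
oM=[('top',ta(70,365),M[4]),('top',ta(322,332),M[7]),('top',ta(345,525),M[6]),('top',ta(90,552),M[5]),
 ('scene',sa(25,120),M[5]),('scene',sa(118,62),M[4]),('scene',sa(327,88),M[7]),('scene',sa(258,160),M[6])]
oS=[('top',tb(617,342),S[4]),('top',tb(786,358),S[7]),('top',tb(780,451),S[6]),('top',tb(609,434),S[5]),
 ('scene',sb(247,308),S[4]),('scene',sb(484,390),S[7]),('scene',sb(435,468),S[6]),('scene',sb(188,382),S[5]),('scene',sb(423,557),S[2])]
A=lambda x,y,z:np.array([x,y,z])
oSt=[('top',ta(96,582),A(-.184,.068,.1285)),('top',ta(366,563),A(-.184,-.068,.1285)),('top',ta(354,318),A(-.06,-.068,.1285)),('top',ta(86,338),A(-.06,.068,.1285))]
res={}
for k,o,x0 in(('L',oL,(.7,0,0)),('M',oM,(.55,.1,0)),('S',oS,(.45,-.2,0)),('St',oSt,(.7,.1,0))):
    p,r=fit(o,x0); res[k]=p; print(k,p.round(4),'res px\n',r.round(1).tolist())
np.save('p0.npy',res,allow_pickle=True)
for n in('top','scene'):
    im=cv2.imread(f'pics/{n}0.png')
    im=cv2.resize(im,None,fx=1,fy=1)
    draw(im,n,res['L'],L,(255,0,0));draw(im,n,res['M'],M,(0,0,255));draw(im,n,res['S'],S,(0,255,0))
    st=res['St']
    draw(im,n,st,np.array([[x,y,z] for z in(.1285,.1285) for x,y in((-.06,.068),(-.184,.068),(-.184,-.068),(-.06,-.068))]),(255,0,255))
    draw(im,n,st,np.array([[x,y,z] for z in(.062,.062) for x,y in((.0585,.080),(-.0585,.080),(-.0585,-.306),(.0585,-.306))]),(255,255,0))
    c=im[100:340,190:450] if n=='top' else im[150:360,210:460]
    cv2.imwrite(f'pics/{n}0o.png',cv2.resize(c,None,fx=3,fy=3)[:600,:800] if 0 else cv2.resize(c,(650,600) if n=='top' else (714,600)))
E
python3 fit0.py
```

```text
L [ 0.6591 -0.1646  0.0753] res px
 [[-0.7, 0.8], [0.2, 0.4], [0.7, -0.5], [-2.4, -0.4], [1.3, -0.6], [1.4, -1.0], [-1.4, 6.5]]
M [ 0.5268 -0.0104  0.0876] res px
 [[0.0, -0.3], [0.5, 0.7], [-0.1, -0.2], [-0.3, 0.4], [-0.2, 0.3], [-0.9, -0.8], [1.2, -0.2], [0.2, -1.3]]
S [ 0.4308 -0.3248 -0.1248] res px
 [[-0.5, 0.2], [0.4, 0.5], [-0.0, 0.8], [-0.6, 0.8], [0.0, -1.1], [0.6, -1.6], [0.8, -0.6], [-0.2, -1.6], [0.1, 0.7]]
St [ 0.6531 -0.0066  0.0384] res px
 [[-0.1, 0.1], [0.8, 0.4], [0.0, 0.0], [-0.6, -0.6]]
```

View pics/top0o.png

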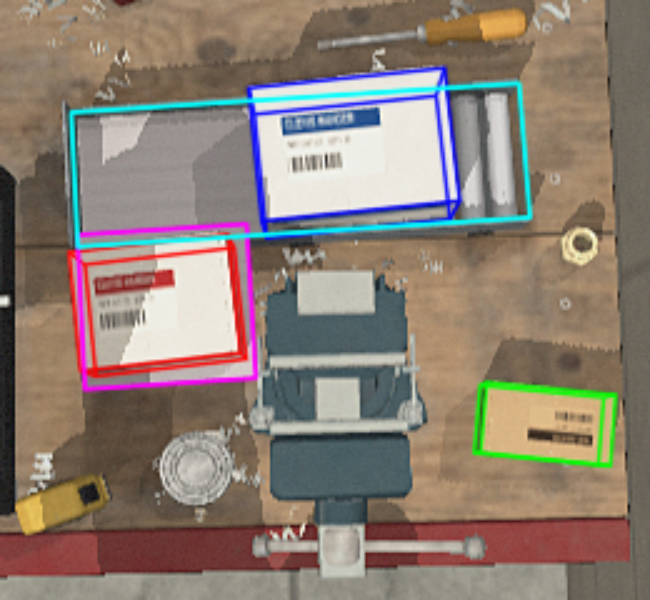

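View pics/scene0o.png

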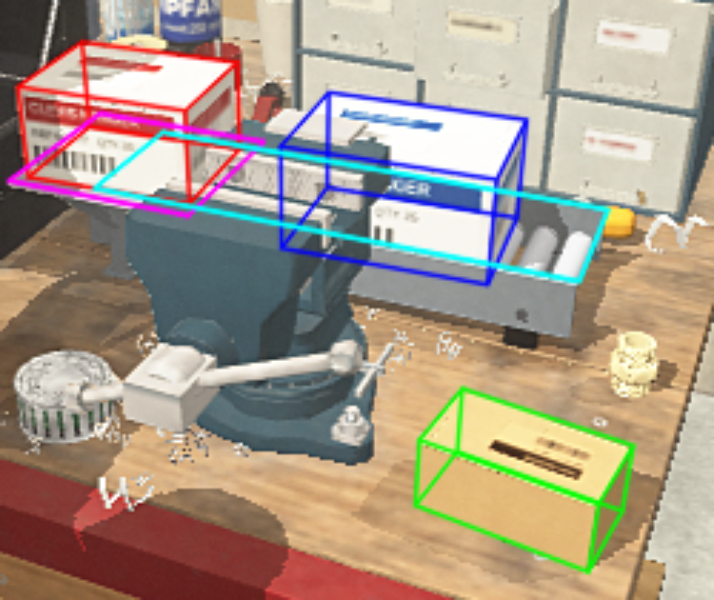

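```bash
python3 - <<'E'
from h import *
o=robot.get_obs(); Rt=R.from_quat(o['tool_rot']).as_matrix(); print(Rt.round(3)); print(robot.nose_length)
p=eyes.camera_params('wrist'); Rc=cv2.Rodrigues(p['rvec'])[0]; c=-Rc.T@p['tvec'].ravel()
print('wristcam in tool',(Rt.T@(c-o['position'])).round(4)); print((Rt.T@Rc.T).round(3))
for n in P:
    Rm=cv2.Rodrigues(P[n]['rvec'])[0]; print(n,(-Rm.T@P[n]['tvec'].ravel()).round(3))
def tri(a,b):
    Ms=[];
    for n in('top','scene'):
        Ms.append(P[n]['K']@np.c_[cv2.Rodrigues(P[n]['rvec'])[0],P[n]['tvec'].ravel()])
    X=cv2.triangulatePoints(Ms[0],Ms[1],np.array(a,float).reshape(2,1),np.array(b,float).reshape(2,1)).ravel(); X=X[:3]/X[3]
    return X.round(3), (proj('top',X)[0]-a).round(1)
print('shelf corner', tri((495,46),(514,66)), tri((495,57),(505,106)))
print('vise rear plate fl', tri((309,208),(314,188)),'fr',tri((340,208),(338.5,193)))
for z in(0,.1,.2): print('cab front z',z,unz('top',(333,89),z).round(3),unz('top',(420,87),z).round(3))
print('bench right edge',unz('top',(440,300),0).round(3), 'toolbox right',[unz('top',(188,250),z).round(3) for z in (.05,.1,.15)])
E
```

```text
[[ 0.975 -0.001  0.222]
 [-0.222 -0.002  0.975]
 [-0.    -1.    -0.002]]
0.025
wristcam in tool [-0.0838 -0.1375 -0.    ]
[[ 0.     0.952  0.305]
 [ 0.001 -0.305  0.952]
 [ 1.    -0.    -0.001]]
scene [-0.151 -0.438  0.506]
top [ 0.412 -0.138  1.192]
shelf corner (array([ 0.767, -0.422,  0.388]), array([ 2.9, -0.4])) (array([ 0.778, -0.435,  0.318]), array([-3.6,  0.5]))
vise rear plate fl (array([ 0.551, -0.121,  0.179]), array([ 1. , -0.5])) fr (array([ 0.548, -0.177,  0.18 ]), array([-0.4,  0.2]))
cab front z 0 [ 0.847 -0.177  0.   ] [ 0.846 -0.376  0.   ]
cab front z 0.1 [ 0.81  -0.174  0.1  ] [ 0.81  -0.356  0.1  ]
cab front z 0.2 [ 0.774 -0.17   0.2  ] [ 0.773 -0.336  0.2  ]
bench right edge [ 0.362 -0.399  0.   ] toolbox right [array([0.484, 0.144, 0.05 ]), array([0.481, 0.132, 0.1  ]), array([0.478, 0.119, 0.15 ])]
```

```bash
python3 - <<'E'
import cv2
a=cv2.imread('pics/top0.png');b=cv2.imread('pics/scene0.png')
cv2.imwrite('pics/c1.png',cv2.resize(a[0:150,140:500],(800,333)))
cv2.imwrite('pics/c2.png',cv2.resize(b[0:260,40:540],(800,416)))
E
```

```text
(no output)
```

View pics/c1.png

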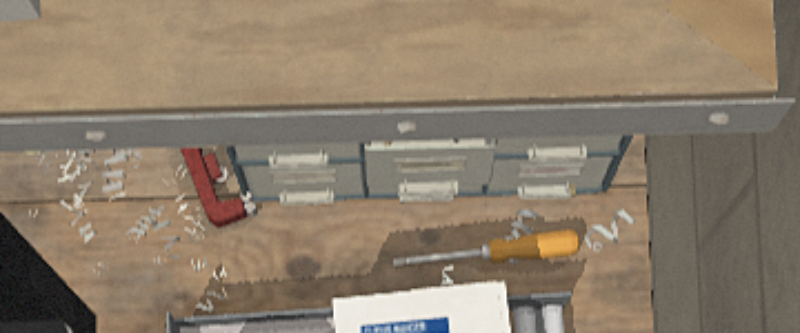

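View pics/c2.png

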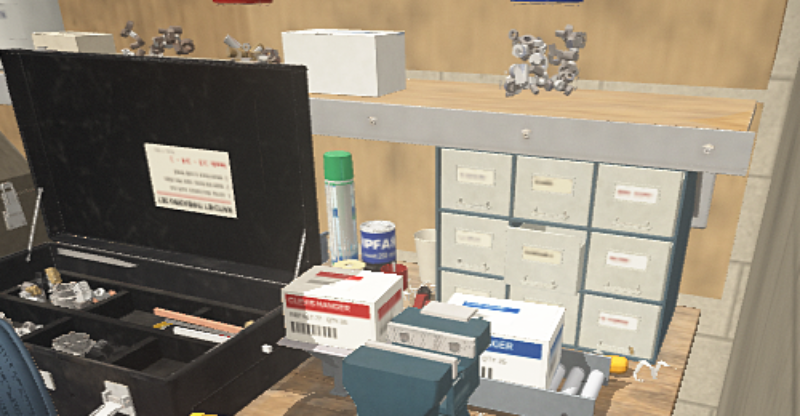

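```bash
python3 - <<'E'
import cv2
a=cv2.imread('pics/top0.png');b=cv2.imread('pics/scene0.png')
i=cv2.resize(a[30:80,400:510],(660,300));j=cv2.resize(b[50:130,420:530],(412,300))
import numpy as np
cv2.imwrite('pics/c3.png',i);cv2.imwrite('pics/c4.png',j)
E
```

```text
(no output)
```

View pics/c3.png

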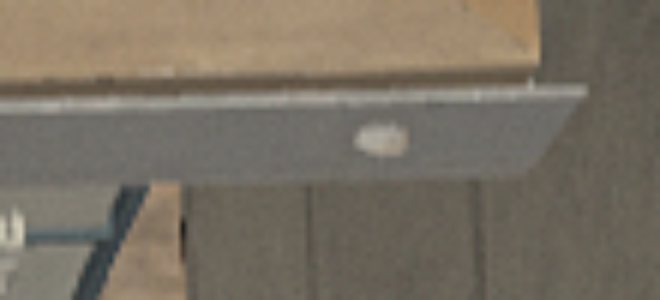

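View pics/c4.png

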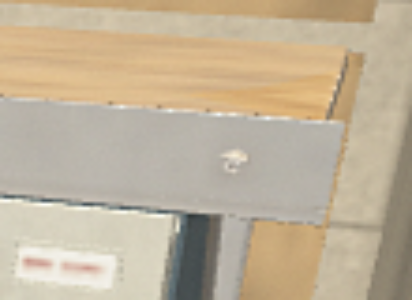

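```bash
cat >> h.py <<'E'
def tri(a,b):
    Ms=[P[n]['K']@np.c_[cv2.Rodrigues(P[n]['rvec'])[0],P[n]['tvec'].ravel()] for n in('top','scene')]
    X=cv2.triangulatePoints(Ms[0],Ms[1],np.array(a,float).reshape(2,1),np.array(b,float).reshape(2,1)).ravel(); X=X[:3]/X[3]
    return X.round(4), (proj('top',X)[0]-a).round(1), (proj('scene',X)[0]-b).round(1)
E
python3 - <<'E'
from h import *
t=lambda u,v:(400+u/6,30+v/6); s=lambda u,v:(420+u/3.745,50+v/3.75)
print('top',tri(t(586,92),s(346,123)));print('bot',tri(t(525,178),s(326,224)));print('bolt',tri(t(382,139),s(234,158)))
E
```

```text
top (array([ 0.7809, -0.4318,  0.3586]), array([-0.3,  0. ]), array([ 0.3, -0.1]))
bot (array([ 0.7782, -0.4316,  0.309 ]), array([ 0.3, -0. ]), array([-0.4,  0.1]))
bolt (array([ 0.7782, -0.3822,  0.3379]), array([-0.4,  0.1]), array([ 0.5, -0.1]))
```

Call:
{"op": "play_rows", "data": {"series": [[0,0,-0.4,0,0,-0.0278,0],[0,0,-0.4,0,0,-0.0278,0],[0,0,-0.4,0,0,-0.0278,0],[0,0.16,0,-0.29,0,0,0],[0,0.16,0,-0.29,0,0,0],[0,0.16,0,-0.29,0,0,0],[0,0.16,0,-0.29,0,0,0],[0,0.16,0,-0.29,0,0,0],[0,0.16,0,-0.29,0,0,0],[0,0.16,0,-0.29,0,0,0],[0,0.16,0,-0.29,0,0,0],[0,0.16,0,-0.29,0,0,0]], "grip_force": 20}}

```text
time: 1.15
position: [0.2928, 0.3525, 0.3674]
tool_rot: [0.707, 0.014, -0.014, -0.707]
ft_force: [-0.1, 0.8, 0.1]
grip_width: 0.0151
```

```bash
cat > st.py <<'E'
from h import *
ST=(.6531,-.0066,.0384)
def state():
    o=robot.get_obs(); Rt=R.from_quat(o['tool_rot']).as_matrix()
    d=o['position']-np.array([ST[0],ST[1],0]); c,s=np.cos(ST[2]),np.sin(ST[2])
    print('t',round(o['time'],2),'stat xyz mm',(1e3*np.array([c*d[0]+s*d[1],-s*d[0]+c*d[1],d[2]])).round(1),'psi-yaw deg',np.degrees(np.arctan2(Rt[1,2],Rt[0,2])-ST[2]).round(2),'tilt',Rt[2].round(4),'F',o['ft_force'].round(1),'w',round(o['grip_width'],4),'q',o['q'].round(2))
    return o
if __name__=='__main__': state()
E
python3 st.py
```

```text
t 1.15 stat xyz mm [-346.3  372.7  367.4] psi-yaw deg 90.01 tilt [-2.e-04 -1.e+00 -2.e-04] F [-0.1  0.8  0.1] w 0.0151 q [ 0.63  0.16  1.66 -0.    1.32 -0.98]
```

Call:
{"op": "play_rows", "data": {"series": [[0,0.18,0,-0.34,0,0,0],[0,0.18,0,-0.34,0,0,0],[0,0.18,0,-0.34,0,0,0],[0,0.18,0,-0.34,0,0,0],[0,0.18,0,-0.34,0,0,0],[0,0.18,0,-0.34,0,0,0],[0,0.18,0,-0.34,0,0,0],[0,0.18,0,-0.34,0,0,0],[0,0.2,0,-0.36,0,0,0],[0,0.2,0,-0.36,0,0,0],[0,0.2,0,-0.36,0,0,0],[0,0.2,0,-0.36,0,0,0]]}}

```text
time: 2.15
position: [0.5327, -0.055, 0.3673]
tool_rot: [-0.707, -0.013, 0.013, 0.707]
ft_force: [1.1, 0.0, -0.1]
grip_width: 0.0005
```

Call:
{"op": "play_rows", "data": {"series": [[0,0.2,0,-0.36,0,0,0],[0,0.2,0,-0.36,0,0,0],[0,0.2,0,-0.36,0,0,0],[0,0.2,0,-0.36,0,0,0],[0,0.2,0,-0.36,0,0,0],[0,0.2,0,-0.36,0,0,0],[0,0,0,0,0,0,0]]}}

```text
time: 2.73
position: [0.6627, -0.272, 0.3643]
tool_rot: [0.708, 0.012, -0.011, -0.706]
ft_force: [0.1, -0.2, 0.3]
grip_width: 0.0004
```

```bash
python3 st.py; python3 - <<'E'
from h import *
for n in('wrist','scene'): cv2.imwrite(f'pics/{n}1.png',eyes.camera(n)[:,:,::-1])
E
```

```text
t 2.73 stat xyz mm [  -0.6 -265.6  364.3] psi-yaw deg 89.67 tilt [ 3.0e-04 -1.0e+00 -3.4e-03] F [ 0.1 -0.2  0.3] w 0.0004 q [-0.54  0.57  1.02 -0.    1.54 -2.15]
```

View pics/wrist1.png

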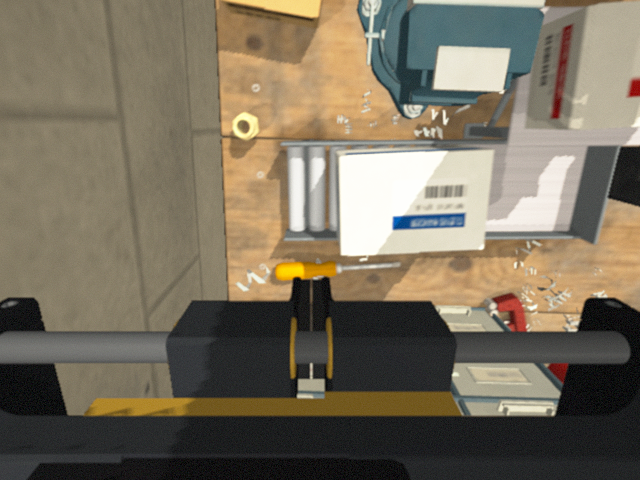

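View pics/scene1.png

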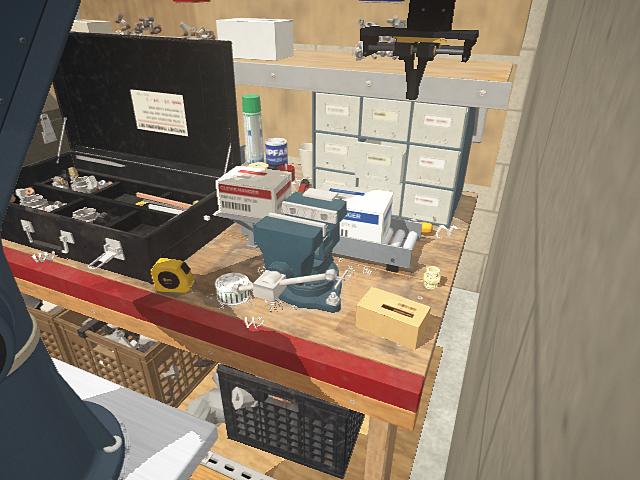

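```bash
cat > ov.py <<'E'
from h import *
import sys
L=box(.11,.16,.041,.126);M=box(.09,.12,.1285,.1945)
def ovst(im,n,st,p=None):
    draw(im,n,st,np.array([[x,y,z] for z in(.1285,.1285) for x,y in((-.06,.068),(-.184,.068),(-.184,-.068),(-.06,-.068))]),(255,0,255),p)
    draw(im,n,st,np.array([[x,y,z] for z in(.062,.062) for x,y in((.0585,.080),(-.0585,.080),(-.0585,-.306),(.0585,-.306))]),(255,255,0),p)
E
python3 - <<'E'
from ov import *
r=np.load('p0.npy',allow_pickle=True).item(); p=eyes.camera_params('wrist')
im=cv2.imread('pics/wrist1.png'); ovst(im,'w',r['St'],p); draw(im,'w',r['L'],L,(255,0,0),p); draw(im,'w',r['M'],M,(0,0,255),p)
cv2.imwrite('pics/wrist1o.png',cv2.resize(im[0:270,220:640],(800,514)))
E
```

```text
(no output)
```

View pics/wrist1o.png

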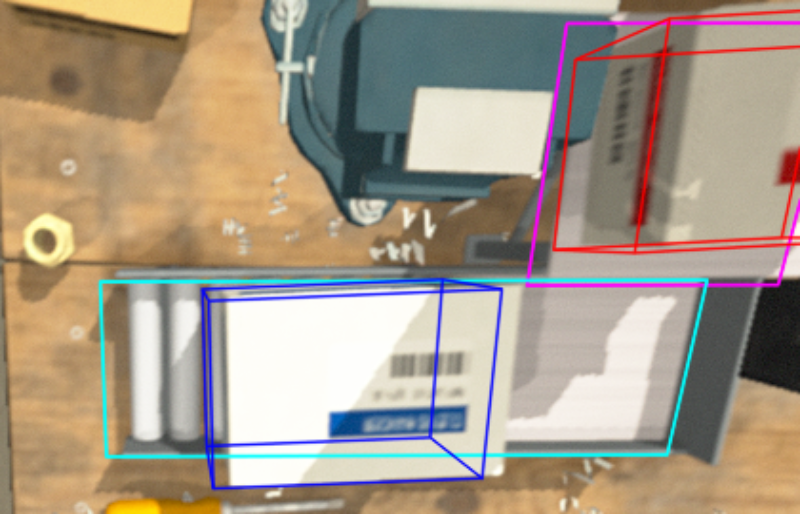

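```bash
python3 st.py; python3 - <<'E'
from ov import *
r=np.load('p0.npy',allow_pickle=True).item(); p=eyes.camera_params('wrist'); im=eyes.camera('wrist')[:,:,::-1].copy(); cv2.imwrite('pics/wrist2.png',im)
np.save('pw2.npy',p,allow_pickle=True)
ovst(im,'w',r['St'],p); draw(im,'w',r['L'],L,(255,0,0),p); draw(im,'w',r['M'],M,(0,0,255),p)
cv2.imwrite('pics/wrist2o.png',cv2.resize(im[0:270,220:640],(800,514)))
E
python3 st.py
```

```text
t 2.83 stat xyz mm [  -2.7 -259.3  365.3] psi-yaw deg 89.86 tilt [-0.0026 -1.      0.002 ] F [-0.3 -0.1  0.5] w 0.0001 q [-0.54  0.57  1.03  0.    1.55 -2.15]
t 2.88 stat xyz mm [  -3.  -257.8  366.1] psi-yaw deg 89.94 tilt [-0.0022 -1.      0.002 ] F [-0.9  0.4  0.1] w 0.0003 q [-0.54  0.56  1.03  0.    1.55 -2.15]
```

View pics/wrist2o.png

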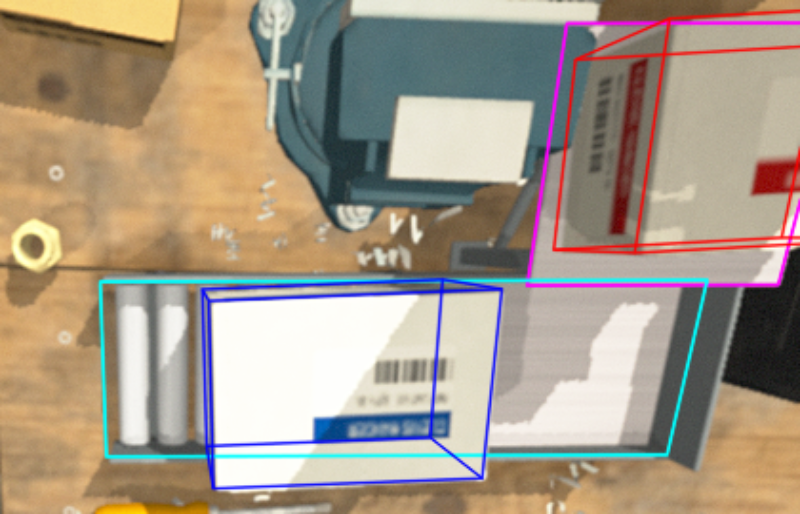

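Call:
{"op": "play_rows", "data": {"series": [[0,0.02,0.1,-0.18,0,0,0],[0,0,0.35,0,0,0,0],[0,0,0.35,0,0,0,0],[0,0,0.35,0,0,0,0],[0,0,0.35,0,0,0,0],[0,0,0.35,0,0,0,0],[0,0,0.35,0,0,0,0],[0,0,0.2,0,0,0,0],[0,0,0.16,0,0,0,0],[0,0,0.1,0,0,0,0],[0,0,0,0,0,0,0]]}}

```text
time: 3.8
position: [0.6614, -0.2806, 0.0991]
tool_rot: [-0.706, -0.012, 0.015, 0.708]
ft_force: [-0.7, 0.7, 0.2]
grip_width: 0.0005
```

```bash
python3 st.py; python3 - <<'E'
from h import *
im=eyes.camera('scene')[:,:,::-1]; cv2.imwrite('pics/s2.png',cv2.resize(im[130:290,280:480],(750,600)))
E
python3 st.py
```

```text
t 3.8 stat xyz mm [  -2.2 -274.1   99.1] psi-yaw deg 90.05 tilt [-0.0043 -1.      0.0027] F [-0.7  0.7  0.2] w 0.0005 q [-0.56  0.82  1.28 -0.    1.05 -2.17]
t 3.85 stat xyz mm [  -1.2 -274.9  101. ] psi-yaw deg 90.04 tilt [-0.0017 -1.      0.001 ] F [0.7 0.3 0.7] w 0.0002 q [-0.56  0.82  1.28 -0.    1.05 -2.17]
```

View pics/s2.png

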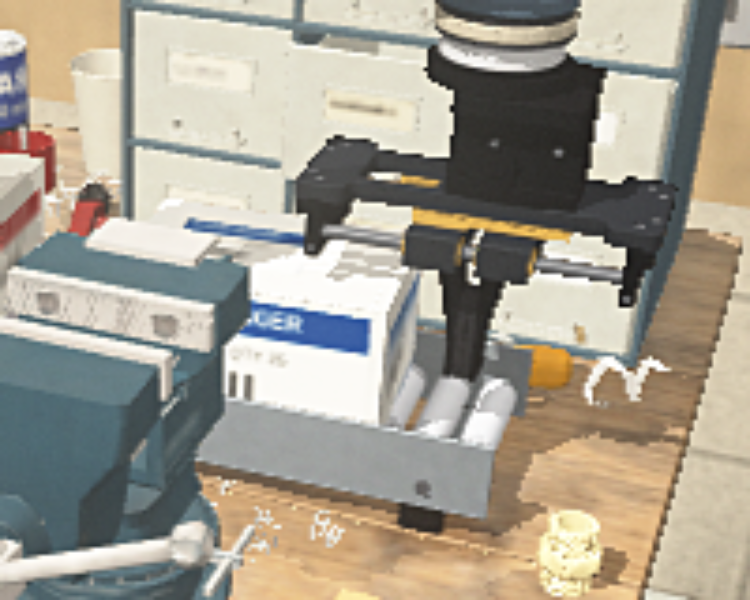

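Call:
{"op": "play_rows", "data": {"series": [[0,0,0,0.06,0,0,0],[0,0,0,0.08,0,0,0],[0,0,0,0.08,0,0,0],[0,0,0,0.08,0,0,0],[0,0,0,0.08,0,0,0],[0,0,0,0.08,0,0,0],[0,0,0,0.08,0,0,0],[0,0,0,0.08,0,0,0],[0,0,0,0.08,0,0,0],[0,0,0,0.08,0,0,0],[0,0,0,0.08,0,0,0],[0,0,0,0.08,0,0,0]]}}

```text
time: 4.85
position: [0.659, -0.187, 0.1009]
tool_rot: [-0.707, -0.013, 0.014, 0.707]
ft_force: [0.7, -0.9, 0.1]
grip_width: 0.001
```

```bash
python3 st.py
```

```text
t 4.85 stat xyz mm [  -1.1 -180.5  100.9] psi-yaw deg 90.01 tilt [-1.5e-03 -1.0e+00  8.0e-04] F [ 0.7 -0.9  0.1] w 0.001 q [-0.44  0.78  1.38 -0.    0.99 -2.05]
```

Call:
{"op": "play_rows", "data": {"series": [[0,0,0,0.07,0,0,0],[0,0,0,0.07,0,0,0],[0,0,0,0.07,0,0,0],[0,0,0,0.07,0,0,0],[0,0,0,0.07,0,0,0],[0,0,0,0.07,0,0,0],[0,0,0,0.07,0,0,0],[0,0,0,0.07,0,0,0],[0,0,0,0.05,0,0,0],[0,0,0,0.05,0,0,0],[0,0,0,0.03,0,0,0],[0,0,0,0,0,0,0]]}}

```text
time: 5.85
position: [0.6568, -0.1182, 0.1015]
tool_rot: [-0.707, -0.014, 0.014, 0.707]
ft_force: [0.5, 0.4, -0.7]
grip_width: 0.0006
```

```bash
python3 st.py; python3 - <<'E'
from h import *
im=eyes.camera('top')[:,:,::-1]; cv2.imwrite('pics/t3.png',cv2.resize(im[110:260,200:400],(800,600),interpolation=cv2.INTER_CUBIC))
im=eyes.camera('scene')[:,:,::-1]; cv2.imwrite('pics/s3.png',cv2.resize(im[130:290,200:400],(750,600)))
E
python3 st.py
```

```text
t 5.85 stat xyz mm [  -0.6 -111.6  101.5] psi-yaw deg 90.01 tilt [-3.e-04 -1.e+00  1.e-03] F [ 0.5  0.4 -0.7] w 0.0006 q [-0.35  0.76  1.43  0.    0.96 -1.96]
t 5.95 stat xyz mm [  -0.5 -112.2  101.6] psi-yaw deg 89.99 tilt [ 1.e-04 -1.e+00  7.e-04] F [-0.8  0.7 -0.1] w 0.0005 q [-0.35  0.76  1.43  0.    0.96 -1.96]
```

View pics/t3.png

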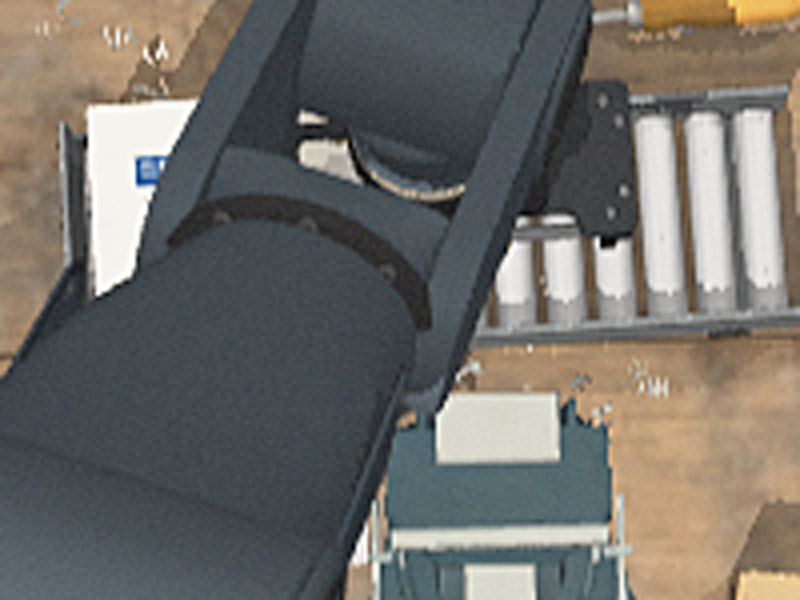

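View pics/s3.png

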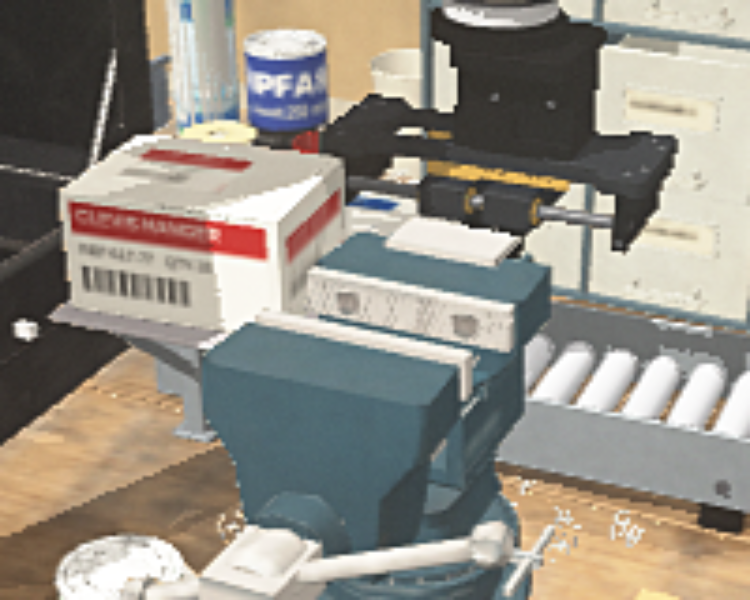

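Call:
{"op": "play_rows", "data": {"series": [[0,0,0,0.03,0,0,0],[0,0,0,0.03,0,0,0],[0,0,0,0.03,0,0,0],[0,0,0,0.03,0,0,0],[0,0,0,0.02,0,0,0],[0,0,0,0,0,0,0]]}}

```text
time: 6.45
position: [0.6563, -0.1048, 0.1016]
tool_rot: [-0.707, -0.014, 0.014, 0.707]
ft_force: [-0.1, -1.2, 0.6]
grip_width: 0.0004
```

```bash
python3 st.py
```

```text
t 6.45 stat xyz mm [ -0.5 -98.3 101.6] psi-yaw deg 90.01 tilt [-0.e+00 -1.e+00  3.e-04] F [-0.1 -1.2  0.6] w 0.0004 q [-0.33  0.75  1.44  0.    0.95 -1.94]
```

Call:
{"op": "play_rows", "data": {"series": [[0,0,0,0.02,0,0,0],[0,0,0,0.02,0,0,0],[0,0,0,0.01,0,0,0],[0,0,0,0,0,0,0]]}}

```text
time: 6.78
position: [0.6561, -0.1001, 0.1016]
tool_rot: [-0.707, -0.014, 0.014, 0.707]
ft_force: [0.8, -2.3, 0.5]
grip_width: 0.0006
```

```bash
python3 st.py
```

```text
t 6.78 stat xyz mm [ -0.6 -93.5 101.6] psi-yaw deg 90.0 tilt [-1.e-04 -1.e+00  2.e-04] F [ 0.8 -2.3  0.5] w 0.0006 q [-0.32  0.75  1.44  0.    0.95 -1.93]
```

Call:
{"op": "play_rows", "data": {"series": [[0,0,0,0.02,0,0,0],[0,0,0,0.02,0,0,0],[0,0,0,0,0,0,0]]}}

```text
time: 7.03
position: [0.6564, -0.0996, 0.102]
tool_rot: [0.709, 0.014, -0.014, -0.705]
ft_force: [-1.0, -10.3, -0.7]
grip_width: 0.0005
```

```bash
python3 st.py
```

```text
t 7.03 stat xyz mm [ -0.3 -93.1 102. ] psi-yaw deg 90.06 tilt [ 8.0e-04 -1.0e+00 -5.9e-03] F [ -1.  -10.3  -0.7] w 0.0005 q [-0.32  0.75  1.44 -0.01  0.95 -1.92]
```

Call:
{"op": "play_rows", "data": {"series": [[0,0,0,-0.1,0,0,0],[0,0,0,-0.1,0,0,0],[0,0,-0.35,0,0,0,0],[0,0,-0.35,0,0,0,0],[0.5,0,-0.35,0,0,0,0],[1,0,-0.35,0,0,0,0],[1,0,-0.35,0,0,0,0],[1,0,-0.35,0,0,0,0],[1,0,-0.2,0,0,0,0],[1,-0.3,-0.1,0.16,0,0,0],[1,-0.36,0,0.19,0,0,0],[1,-0.36,0,0.19,0,0,0]]}}

```text
time: 8.03
position: [0.5521, -0.0659, 0.3422]
tool_rot: [-0.707, -0.014, 0.013, 0.707]
ft_force: [-0.7, 0.4, 0.3]
grip_width: 0.0458
```

Call:
{"op": "play_rows", "data": {"series": [[1,-0.36,0,0.19,0,0,0],[1,-0.36,0,0.19,0,0,0],[1,-0.36,0,0.19,0,0,0],[1,0,0,0,0,0,0],[1,0,0,0,0,0,0],[1,0,0,0,0,0,0]]}}

```text
time: 8.53
position: [0.4436, -0.0136, 0.3423]
tool_rot: [0.707, 0.014, -0.013, -0.707]
ft_force: [0.8, 1.6, -0.7]
grip_width: 0.0835
```

```bash
python3 st.py; python3 - <<'E'
from ov import *
p=eyes.camera_params('wrist'); im=eyes.camera('wrist')[:,:,::-1].copy(); cv2.imwrite('pics/wrist4.png',im)
np.save('pw4.npy',p,allow_pickle=True)
im=eyes.camera('scene')[:,:,::-1]; cv2.imwrite('pics/scene4.png',im)
im=eyes.camera('top')[:,:,::-1]; cv2.imwrite('pics/top4.png',im)
cv2.imwrite('pics/t4.png',cv2.resize(im[100:260,180:400],(800,582),interpolation=cv2.INTER_CUBIC))
E
python3 st.py
```

```text
t 8.53 stat xyz mm [-209.6    1.   342.3] psi-yaw deg 90.0 tilt [ 2.7e-03 -1.0e+00 -3.0e-04] F [ 0.8  1.6 -0.7] w 0.0835 q [-0.28  0.16  1.73  0.    1.25 -1.89]
t 8.68 stat xyz mm [-208.9    0.4  341.8] psi-yaw deg 89.95 tilt [ 1.4e-03 -1.0e+00 -2.0e-04] F [-0.   0.1  0.3] w 0.0861 q [-0.28  0.16  1.73  0.    1.25 -1.89]
```

View pics/wrist4.png

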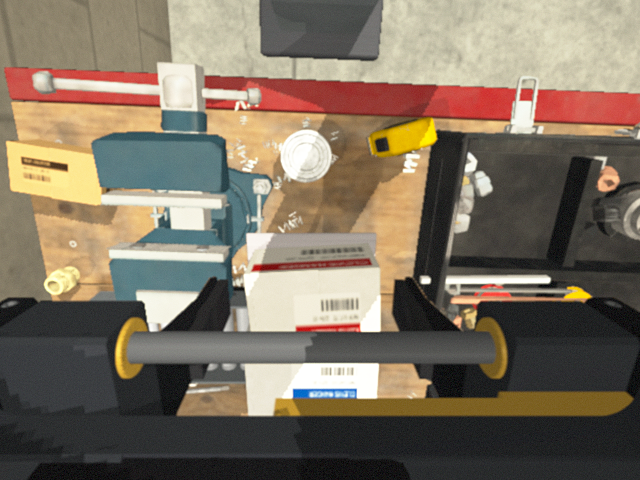

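View pics/t4.png

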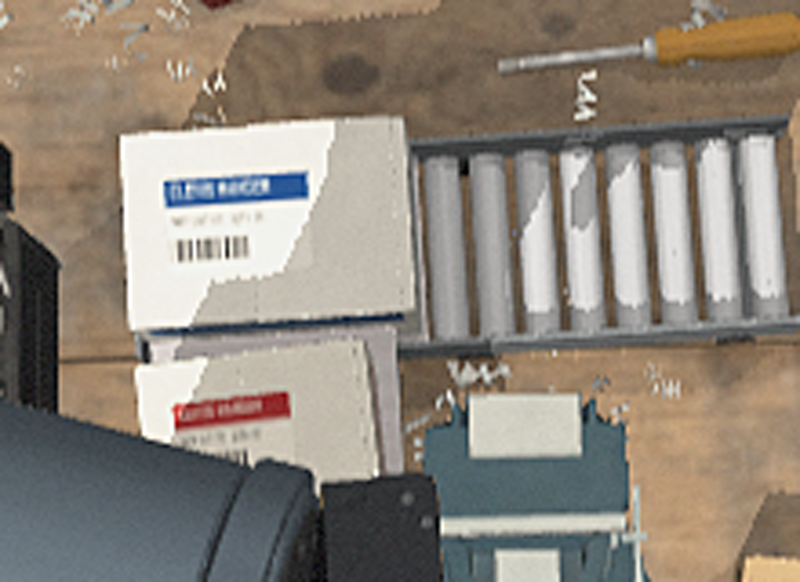

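```bash
python3 - <<'E'
from ov import *
s=800/220
t=lambda u,v:((u+.5)/s-.5+180,(v+.5)/s-.5+100)
L=box(.11,.16,.0395,.1245)
o=[('top',t(120,135),L[4]),('top',t(403,116),L[7]),('top',t(413,315),L[6]),('top',t(131,330),L[5])]
p,r=fit(o,(.65,0,0)); print(p.round(4),r.round(1).tolist())
def instat(p,st=(.6531,-.0066,.0384)):
    d=np.array(p[:2])-st[:2];c,s=np.cos(st[2]),np.sin(st[2]); return np.r_[c*d[0]+s*d[1],-s*d[0]+c*d[1],p[2]-st[2]]
print(instat(p).round(4), instat((.5268,-.0104,.0876)).round(4))
print([unz('top',t(*a),.1945).round(4) for a in((136,368),(366,338))], T((.5268,-.0104,.0876),M[[4,7]]).round(4))
p4=np.load('pw4.npy',allow_pickle=True).item(); im=cv2.imread('pics/wrist4.png'); ovst(im,'w',(.6531,-.0066,.0384),p4); draw(im,'w',(.5268,-.0104,.0876),M,(0,0,255),p4);draw(im,'w',p,L,(255,0,0),p4)
cv2.imwrite('pics/w4o.png',im)
E
```

```text
[ 0.6559 -0.0066  0.0343] [[-0.3, 0.2], [0.4, 0.6], [0.7, -0.8], [-1.0, -0.1]]
[ 0.0028 -0.0001 -0.0041] [-0.1264  0.0011  0.0492]
[array([0.5658, 0.0535, 0.1945]), array([ 0.5782, -0.0656,  0.1945])] [[ 0.5664  0.0533  0.1945]
 [ 0.5769 -0.0662  0.1945]]
```

View pics/w4o.png

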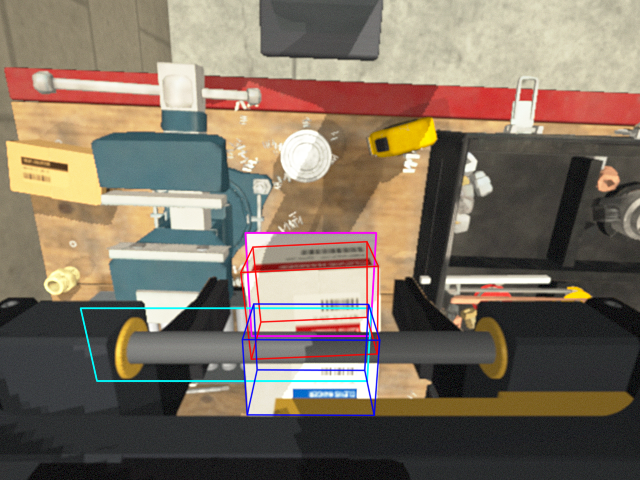

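Call:
{"op": "play_rows", "data": {"series": [[0.8,-0.02,0.3,0,0,0,0],[0.8,0,0.35,0,0,0,0],[0.8,0,0.35,0,0,0,0],[0.8,0,0.35,0,0,0,0],[0.8,0,0.25,0,0,0,0],[0.8,0,0.15,0,0,0,0],[0.8,0,0.02,0,0,0,0],[0.8,0,0,0,0,0,0],[0.8,0,0,0,0,0,0]]}}

```text
time: 9.43
position: [0.442, -0.014, 0.1649]
tool_rot: [0.707, 0.014, -0.013, -0.707]
ft_force: [-0.5, -0.5, 0.2]
grip_width: 0.07
```

```bash
python3 st.py; python3 - <<'E'
from ov import *
im=eyes.camera('scene')[:,:,::-1]; cv2.imwrite('pics/scene5.png',cv2.resize(im[90:330,130:450],(800,600)))
E
python3 st.py
```

```text
t 9.43 stat xyz mm [-211.2    0.7  164.9] psi-yaw deg 89.97 tilt [ 1.2e-03 -1.0e+00 -4.0e-04] F [-0.5 -0.5  0.2] w 0.07 q [-0.29  0.43  1.96  0.    0.75 -1.89]
t 9.48 stat xyz mm [-211.1    0.7  165.4] psi-yaw deg 89.98 tilt [ 2.3e-03 -1.0e+00 -8.0e-04] F [0.2 1.  0.1] w 0.0695 q [-0.29  0.43  1.96  0.    0.75 -1.89]
```

View pics/scene5.png

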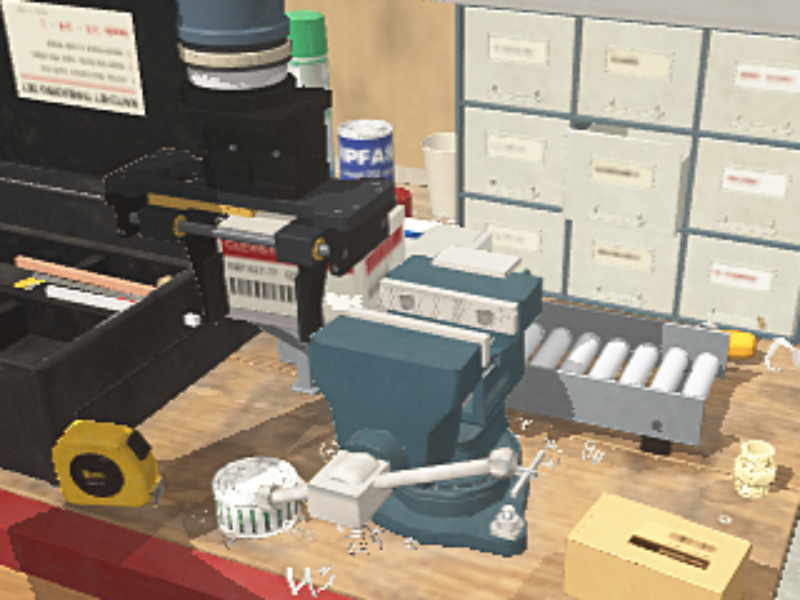

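Call:
{"op": "play_rows", "data": {"series": [[0.8,0.08,0,0,0,0,0],[0.8,0.08,0,0,0,0,0],[0.8,0.08,0,0,0,0,0],[0.8,0.06,0,0,0,0,0],[0.8,0.06,0,0,0,0,0],[0.8,0.06,0,0,0,0,0],[0.8,0.06,0,0,0,0,0],[0.8,0.06,0,0,0,0,0],[0.8,0.06,0,0,0,0,0],[0.8,0.06,0,0,0,0,0],[0.8,0.06,0,0,0,0,0],[0.8,0.06,0,0,0,0,0]]}}

```text
time: 10.48
position: [0.5192, -0.0105, 0.1645]
tool_rot: [-0.707, -0.013, 0.014, 0.707]
ft_force: [-2.1, -0.4, 1.0]
grip_width: 0.0696
```

```bash
python3 st.py; python3 - <<'E'
from ov import *
im=eyes.camera('scene')[:,:,::-1]; cv2.imwrite('pics/scene6.png',cv2.resize(im[90:330,130:450],(800,600)))
E
python3 st.py
```

```text
t 10.48 stat xyz mm [-134.     1.2  164.5] psi-yaw deg 89.99 tilt [-2.e-04 -1.e+00  0.e+00] F [-2.1 -0.4  1. ] w 0.0696 q [-0.24  0.51  1.78 -0.    0.86 -1.84]
t 10.53 stat xyz mm [-132.2    0.9  164.7] psi-yaw deg 89.98 tilt [ 2.7e-03 -1.0e+00 -5.0e-04] F [0.3 0.5 0.1] w 0.0698 q [-0.24  0.51  1.77  0.    0.86 -1.84]
```

View pics/scene6.png

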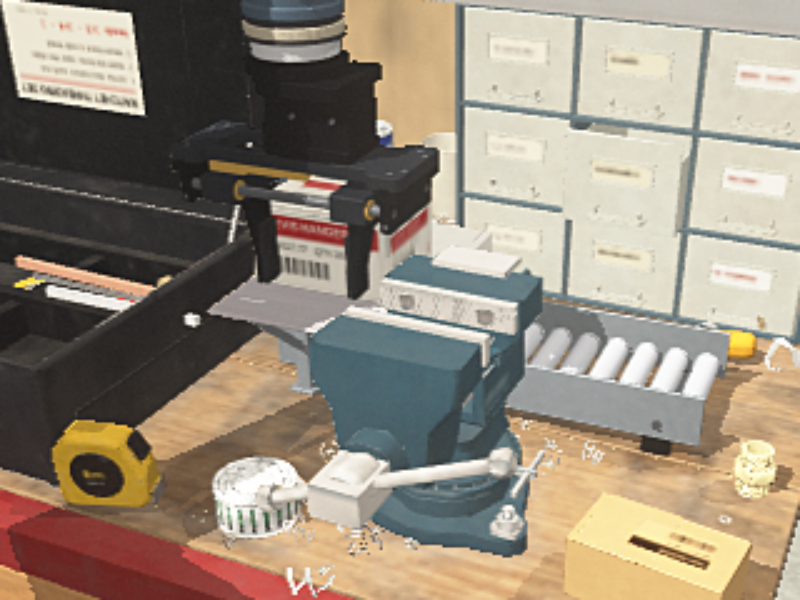

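Call:
{"op": "play_rows", "data": {"series": [[0.8,0.06,0,0,0,0,0],[0.8,0.06,0,0,0,0,0],[0.8,0.06,0,0,0,0,0],[0.8,0.06,0,0,0,0,0],[0.8,0.06,0,0,0,0,0],[0.8,0.06,0,0,0,0,0],[0.8,0.06,0,0,0,0,0],[0.8,0.06,0,0,0,0,0],[0.8,0.06,0,0,0,0,0],[0.8,0.06,0,0,0,0,0],[0.8,0.06,0,0,0,0,0],[0.8,0.06,0,0,0,0,0]]}}

```text
time: 11.53
position: [0.5912, -0.0078, 0.1645]
tool_rot: [-0.707, -0.014, 0.013, 0.707]
ft_force: [-1.1, 0.3, -0.2]
grip_width: 0.0694
```

```bash
python3 st.py; python3 - <<'E'
from ov import *
im=eyes.camera('scene')[:,:,::-1]; cv2.imwrite('pics/scene7.png',cv2.resize(im[90:330,130:450],(800,600)))
im=eyes.camera('top')[:,:,::-1]; cv2.imwrite('pics/top7.png',cv2.resize(im[100:260,180:400],(800,582)))
E
python3 st.py
```

```text
t 11.53 stat xyz mm [-61.9   1.2 164.5] psi-yaw deg 89.99 tilt [ 0. -1.  0.] F [-1.1  0.3 -0.2] w 0.0694 q [-0.2   0.59  1.6   0.    0.96 -1.81]
t 11.63 stat xyz mm [-60.9   1.  164.7] psi-yaw deg 89.99 tilt [ 2.3e-03 -1.0e+00 -4.0e-04] F [ 0.7 -0.9  0.9] w 0.0695 q [-0.2   0.59  1.59  0.    0.96 -1.81]
```

View pics/scene7.png

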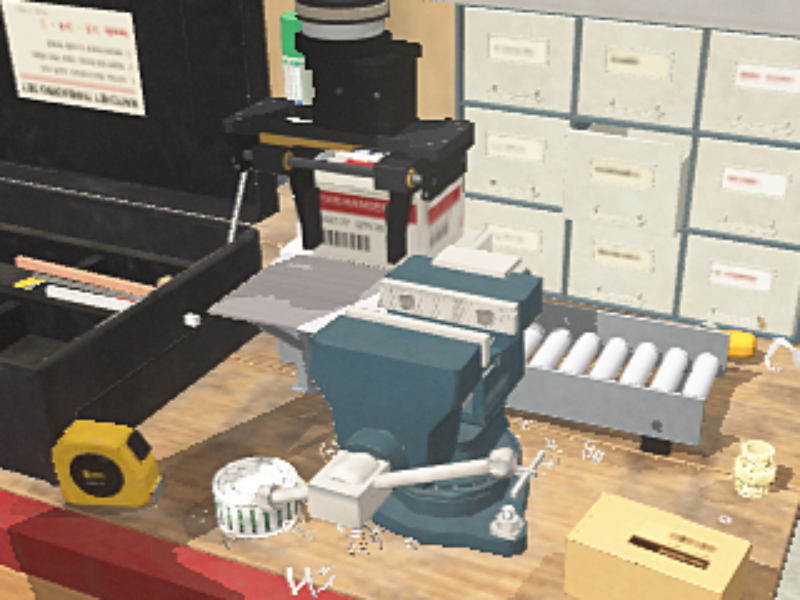

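View pics/top7.png

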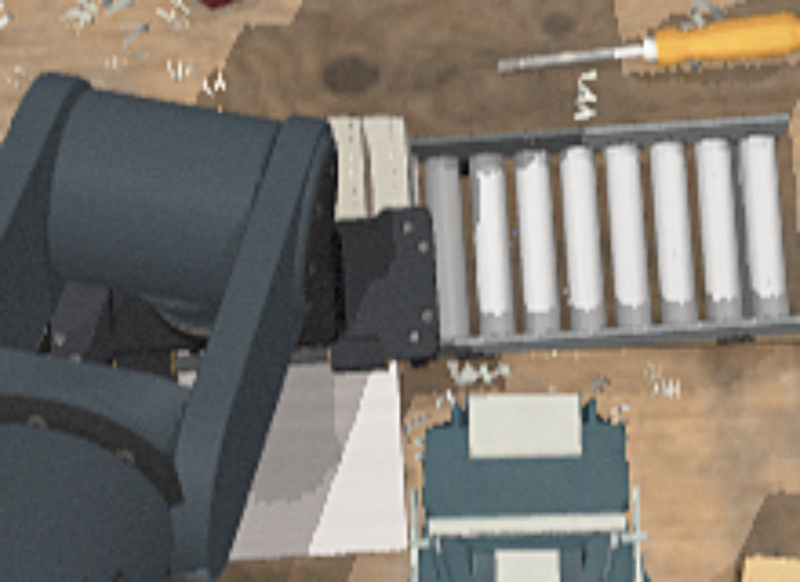

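```bash
python3 - <<'E'
from ov import *
s=800/220
t=lambda u,v:((u+.5)/s-.5+180,(v+.5)/s-.5+100)
c,s_=np.cos(.0384),np.sin(.0384)
for a,z in(((362,118),.1905),((335,118),.1905),((405,116),.1245)):
    X=unz('top',t(*a),z); d=X[:2]-[.6531,-.0066]; print(a,(c*d[0]+s_*d[1]).round(4),(-s_*d[0]+c*d[1]).round(4))
E
```

```text
(362, 118) 0.0403 -0.0606
(335, 118) 0.0412 -0.0464
(405, 116) 0.0587 -0.0806
```

Call:
{"op": "play_rows", "data": {"series": [[0.8,0.03,0,0,0,0,0],[0.8,0.03,0,0,0,0,0],[0.8,0.02,0,0,0,0,0],[0.8,0,0,0,0,0,0],[0.8,0,0,0,0,0,0],[0.8,-0.1,0,0,0,0,0],[0.8,-0.2,0,0,0,0,0],[0.8,0,-0.3,0,0,0,0],[0.8,0,-0.35,0,0,0,0],[0.8,0,-0.35,0,0,0,0],[0.8,0,-0.35,0,0,0,0],[0.8,0,-0.35,0,0,0,0]]}}

```text
time: 12.63
position: [0.5683, -0.0086, 0.3364]
tool_rot: [0.707, 0.014, -0.013, -0.707]
ft_force: [0.8, -0.2, -0.4]
grip_width: 0.0694
```

```bash
python3 st.py
```

```text
t 12.63 stat xyz mm [-84.8   1.3 336.4] psi-yaw deg 89.98 tilt [ 6.e-04 -1.e+00 -1.e-04] F [ 0.8 -0.2 -0.4] w 0.0694 q [-0.21  0.36  1.46  0.    1.32 -1.82]
```

Call:
{"op": "play_rows", "data": {"series": [[1,-0.15,0,-0.31,0,0,0],[1,-0.15,0,-0.31,0,0,0],[1,-0.15,0,-0.31,0,0,0],[1,-0.15,0,-0.31,0,0,0],[1,-0.15,0,-0.31,0,0,0],[1,-0.15,0,-0.31,0,0,0],[1,-0.15,0,-0.31,0,0,0],[1,-0.15,0,-0.31,0,0,0],[1,-0.15,0,-0.31,0,0,0],[1,-0.15,0,-0.31,0,0,0],[1,0,0,0,0,0.039,0],[1,0,0,0,0,0.039,0]]}}

```text
time: 13.63
position: [0.4296, -0.3264, 0.3346]
tool_rot: [0.703, -0.076, 0.077, -0.703]
ft_force: [0.5, -0.1, 0.9]
grip_width: 0.0869
```

Call:
{"op": "play_rows", "data": {"series": [[1,0,0,0,0,0.039,0],[1,0,0,0,0,0.039,0],[1,0,0,0,0,0.039,0],[1,0,0,0,0,0.039,0],[1,0,0,0,0,0.039,0],[1,0,0,0,0,0.039,0],[1,0,0,0,0,0.039,0],[1,0,0,0,0,0.039,0],[1,0,0,0,0,0.039,0],[1,0,0,0,0,0.039,0],[1,0,0,0,0,0.039,0],[1,0,0,0,0,0.039,0]]}}

```text
time: 14.63
position: [0.4305, -0.3242, 0.3347]
tool_rot: [0.471, -0.527, 0.528, -0.471]
ft_force: [0.0, -0.1, 0.3]
grip_width: 0.0871
```

Call:
{"op": "play_rows", "data": {"series": [[1,0,0,0,0,0.006,0],[1,0,0,0,0,0,0],[1,0,0,0,0,0,0],[1,0,0,0,0,0,0]]}}

```text
time: 14.97
position: [0.4305, -0.3241, 0.3346]
tool_rot: [0.468, -0.53, 0.53, -0.468]
ft_force: [0.9, -0.3, -0.2]
grip_width: 0.0871
```

```bash
python3 st.py; python3 - <<'E'
from ov import *
p=eyes.camera_params('wrist'); im=eyes.camera('wrist')[:,:,::-1].copy(); cv2.imwrite('pics/wrist8.png',im); np.save('pw8.npy',p,allow_pickle=True)
im=eyes.camera('scene')[:,:,::-1]; cv2.imwrite('pics/scene8.png',im)
im=eyes.camera('top')[:,:,::-1]; cv2.imwrite('pics/top8.png',im)
cv2.imwrite('pics/t8.png',cv2.resize(im[100:260,180:400],(800,582),interpolation=cv2.INTER_CUBIC))
o=robot.get_obs(); Rt=R.from_quat(o['tool_rot']).as_matrix(); print(o['position'].round(4), np.arctan2(Rt[1,2],Rt[0,2]))
E
python3 st.py
```

```text
t 14.97 stat xyz mm [-234.6 -308.8  334.6] psi-yaw deg -9.27 tilt [ 1.e-04 -1.e+00  1.e-04] F [ 0.9 -0.3 -0.2] w 0.0871 q [-0.85  0.32  1.54 -0.    1.29 -0.73]
[ 0.4305 -0.3241  0.3345] -0.12433189102814322
t 15.12 stat xyz mm [-234.6 -308.7  334.5] psi-yaw deg -9.32 tilt [ 0. -1. -0.] F [-0.3  0.7 -0.2] w 0.0871 q [-0.85  0.32  1.54 -0.    1.29 -0.73]
```

View pics/wrist8.png

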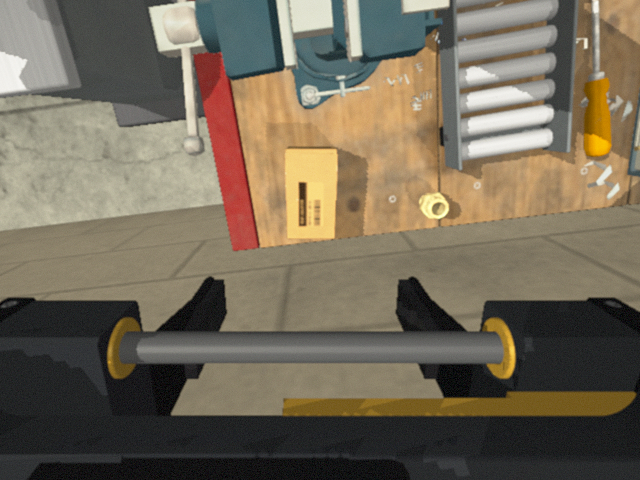

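View pics/t8.png

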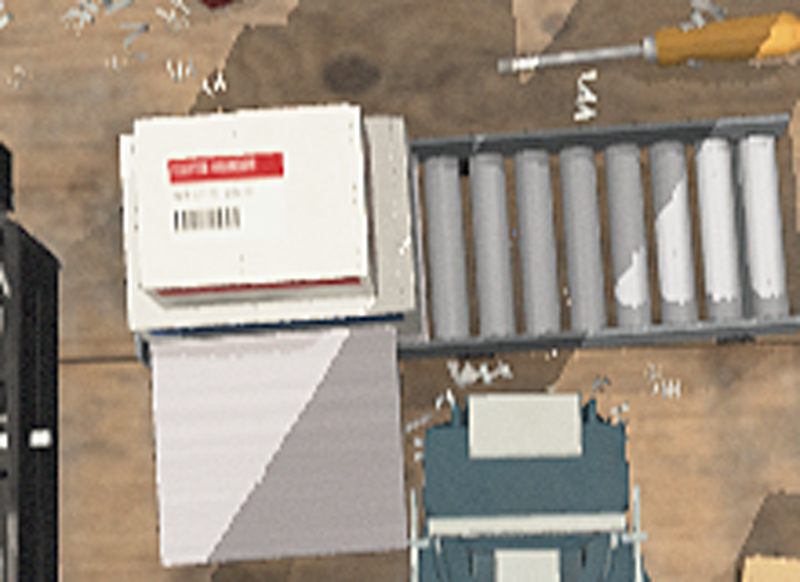

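View pics/scene8.png

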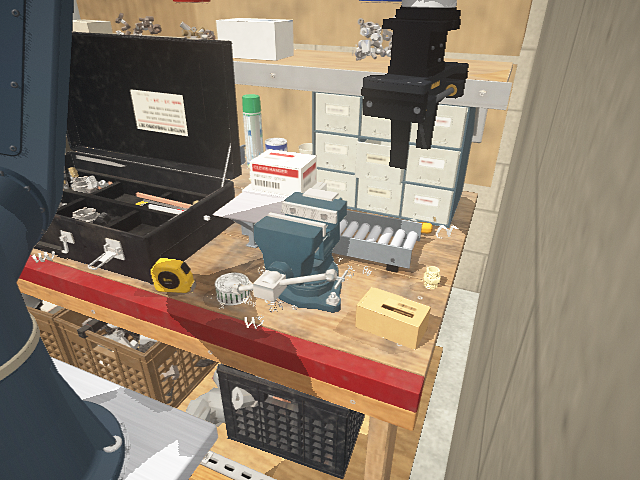

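```bash
python3 - <<'E'
from ov import *
s=800/220
t=lambda u,v:((u+.5)/s-.5+180,(v+.5)/s-.5+100)
M=box(.09,.12,.1245,.1905);L=box(.11,.16,.0395,.1245)
p,r=fit([('top',t(133,119),M[4]),('top',t(359,106),M[7]),('top',t(368,275),M[6]),('top',t(143,292),M[5])],(.65,0,0)); print(p.round(4),r.round(1).tolist())
l,r=fit([('top',t(120,135),L[4]),('top',t(404,116),L[7]),('top',t(413,313),L[6]),('top',t(131,331),L[5])],(.65,0,0)); print(l.round(4),r.round(1).tolist())
d=p[:2]-l[:2]; c,s_=np.cos(l[2]),np.sin(l[2]); print('rel',(c*d[0]+s_*d[1]).round(4),(-s_*d[0]+c*d[1]).round(4),(p[2]-l[2]).round(4))
np.save('pm.npy',p)
S=box(.06,.11,0,.05); w=np.load('pw8.npy',allow_pickle=True).item(); im=cv2.imread('pics/wrist8.png'); sp=np.load('p0.npy',allow_pickle=True).item()['S']
draw(im,'w',sp,S,(0,255,0),w); cv2.imwrite('pics/w8o.png',cv2.resize(im[120:270,230:380],(600,600)))
im=cv2.imread('pics/scene8.png'); draw(im,'scene',p,M,(0,0,255));draw(im,'scene',l,L,(255,0,0)); cv2.imwrite('pics/s8o.png',cv2.resize(im[120:320,180:380],(600,600)))
E
```

```text
[ 0.6547 -0.0066  0.0398] [[-0.3, 0.6], [0.3, 0.0], [0.7, -0.1], [-0.7, -0.5]]
[ 0.656  -0.0068  0.0374] [[-0.2, 0.3], [0.2, 0.5], [0.9, -0.4], [-0.8, -0.3]]
rel -0.0012 0.0003 0.0025
```

View pics/w8o.png

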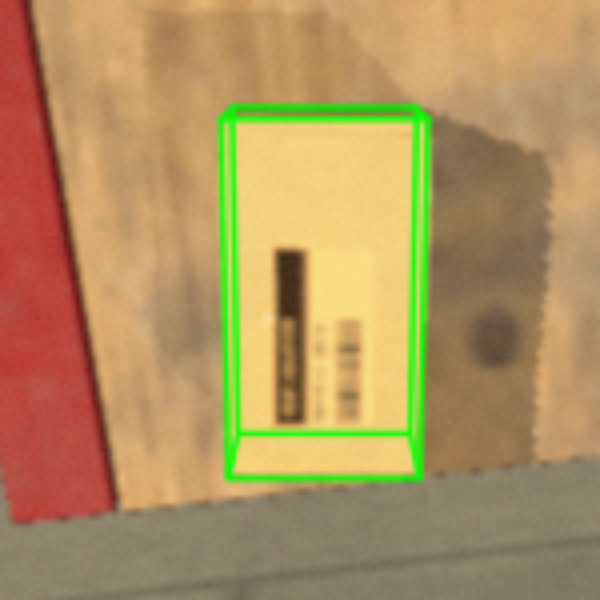

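View pics/s8o.png

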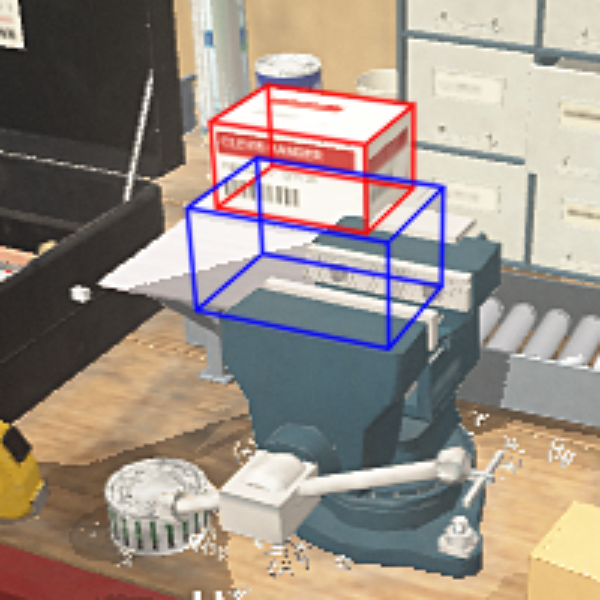

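Call:
{"op": "play_rows", "data": {"series": [[1,0,0.35,0,0,0,0],[1,0,0.35,0,0,0,0],[1,0,0.35,0,0,0,0],[1,0,0.35,0,0,0,0],[1,0,0.35,0,0,0,0],[1,0,0.35,0,0,0,0],[1,0,0.35,0,0,0,0],[1,0,0.25,0,0,0,0],[1,0,0.15,0,0,0,0],[1,0,0.12,0,0,0,0],[1,0,0,0,0,0,0],[1,0,0,0,0,0,0]], "grip_force": 15}}

```text
time: 16.12
position: [0.4307, -0.3243, 0.0374]
tool_rot: [-0.468, 0.53, -0.53, 0.468]
ft_force: [1.1, -0.2, 0.5]
grip_width: 0.0866
```

```bash
python3 st.py; python3 - <<'E'
from ov import *
im=eyes.camera('scene')[:,:,::-1]; cv2.imwrite('pics/scene9.png',cv2.resize(im[180:380,300:500],(600,600)))
E
python3 st.py
```

```text
t 16.12 stat xyz mm [-234.5 -308.9   37.4] psi-yaw deg -9.35 tilt [-2.e-04 -1.e+00 -2.e-04] F [ 1.1 -0.2  0.5] w 0.0866 q [-0.85  0.75  1.79 -0.    0.6  -0.73]
t 16.17 stat xyz mm [-234.1 -309.3   38.1] psi-yaw deg -9.36 tilt [ 9.e-04 -1.e+00  1.e-03] F [1.  0.2 0. ] w 0.0871 q [-0.85  0.75  1.79 -0.    0.6  -0.73]
```

View pics/scene9.png

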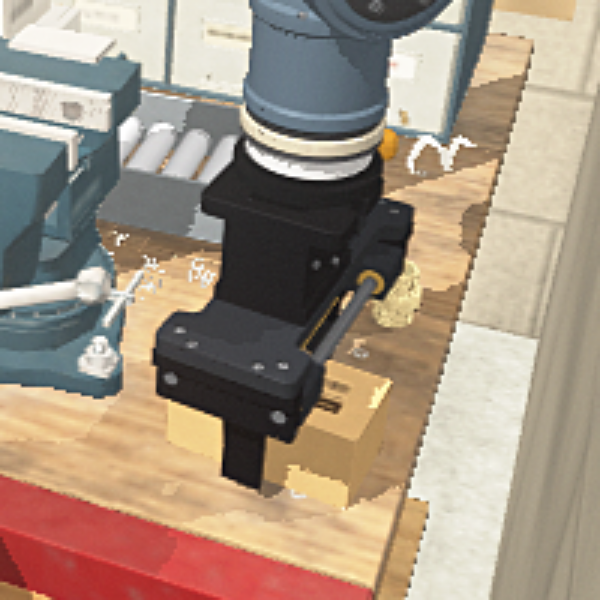

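Call:
{"op": "play_rows", "data": {"series": [[0.5,0,0,0,0,0,0],[0.5,0,0,0,0,0,0],[0.5,0,0,0,0,0,0],[0.5,0,0,0,0,0,0],[0.5,0,0,0,0,0,0],[0.5,0,0,0,0,0,0],[0.5,0,0,0,0,0,0],[0.5,0,-0.1,0,0,0,0],[0.5,0,-0.15,0,0,0,0],[0.5,0,0,0,0,0,0]], "grip_force": 15}}

```text
time: 17.0
position: [0.4314, -0.3249, 0.0645]
tool_rot: [0.468, -0.529, 0.531, -0.468]
ft_force: [-0.3, -0.5, -2.0]
grip_width: 0.0601
```

```bash
python3 st.py; python3 - <<'E'
from ov import *
im=eyes.camera('scene')[:,:,::-1]; cv2.imwrite('pics/scene10.png',cv2.resize(im[180:380,300:500],(600,600)))
E
python3 st.py
```

```text
t 17.0 stat xyz mm [-233.8 -309.6   64.5] psi-yaw deg -9.37 tilt [ 0.0022 -1.      0.0025] F [-0.3 -0.5 -2. ] w 0.0601 q [-0.85  0.7   1.78  0.    0.66 -0.73]
t 17.05 stat xyz mm [-234.  -309.5   63.7] psi-yaw deg -9.37 tilt [ 0.0019 -1.      0.0021] F [ 0.3  0.1 -2.6] w 0.0595 q [-0.85  0.7   1.79 -0.    0.65 -0.73]
```

View pics/scene10.png

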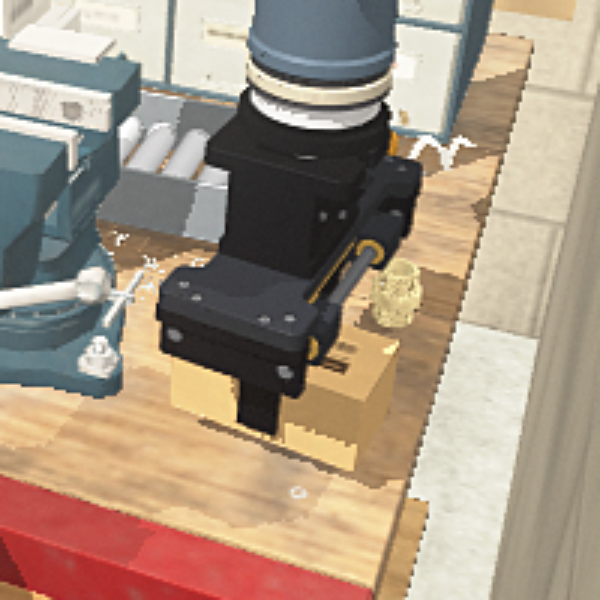

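Call:
{"op": "play_rows", "data": {"series": [[0.5,0,-0.2,0,0,0,0],[0.5,0,-0.35,0,0,0,0],[0.5,0,-0.35,0,0,0,0],[0.5,0,-0.35,0,0,0,0],[0.5,0,-0.35,0,0,0,0],[0.5,0,-0.35,0,0,0,0],[0.5,0,-0.35,0,0,0,0],[0.5,0,-0.3,0,0,0,0],[0.5,0,-0.15,0,0,-0.0175,0],[0.5,0,0,0,0,-0.0175,0],[0.5,0,0,0,0,-0.0175,0],[0.5,0,0,0,0,0,0]]}}

```text
time: 18.05
position: [0.4302, -0.3237, 0.3372]
tool_rot: [-0.51, 0.49, -0.489, 0.51]
ft_force: [0.1, 0.3, -1.8]
grip_width: 0.0601
```

```bash
python3 st.py
```

```text
t 18.05 stat xyz mm [-234.9 -308.3  337.2] psi-yaw deg 0.13 tilt [-7.e-04 -1.e+00 -6.e-04] F [ 0.1  0.3 -1.8] w 0.0601 q [-0.85  0.31  1.53 -0.    1.3  -0.89]
```

Call:
{"op": "play_rows", "data": {"series": [[0.5,-0.15,0,0.12,0,0,0],[0.5,-0.26,0,0.2,0,0,0],[0.5,-0.26,0,0.2,0,0,0],[0.5,-0.26,0,0.2,0,0,0],[0.5,-0.26,0,0.2,0,0,0],[0.5,-0.26,0,0.2,0,0,0],[0.5,-0.26,0,0.2,0,0,0],[0.5,-0.26,0,0.2,0,0,0],[0.5,-0.26,0,0.2,0,0,0],[0.5,-0.26,0,0.2,0,0,0],[0.5,-0.26,0,0.2,0,0,0],[0.5,-0.26,0,0.2,0,0,0]]}}

```text
time: 19.05
position: [0.6506, -0.0125, 0.3361]
tool_rot: [0.51, -0.491, 0.49, -0.509]
ft_force: [0.8, -0.1, -0.8]
grip_width: 0.0599
```

Call:
{"op": "play_rows", "data": {"series": [[0.5,-0.07,0,0.045,0,0,0],[0.5,0,0,0,0,0,0],[0.5,0,0,0,0,0,0],[0.5,0,0,0,0,0,0],[0.5,0,0,0,0,0,0]]}}

```text
time: 19.47
position: [0.6538, -0.0084, 0.3373]
tool_rot: [0.51, -0.491, 0.49, -0.509]
ft_force: [-0.4, 0.0, -1.5]
grip_width: 0.0601
```

```bash
python3 st.py; python3 - <<'E'
from ov import *
p=eyes.camera_params('wrist'); im=eyes.camera('wrist')[:,:,::-1].copy(); cv2.imwrite('pics/wrist11.png',im); np.save('pw11.npy',p,allow_pickle=True)
im=eyes.camera('scene')[:,:,::-1]; cv2.imwrite('pics/scene11.png',im); cv2.imwrite('pics/s11.png',cv2.resize(im[40:240,190:390],(600,600)))
E
python3 st.py
```

```text
t 19.47 stat xyz mm [  0.7  -1.8 337.3] psi-yaw deg -0.04 tilt [ 3.0e-04 -1.0e+00 -1.1e-03] F [-0.4  0.  -1.5] w 0.0601 q [-0.18  0.49  1.24 -0.    1.41 -0.22]
t 19.57 stat xyz mm [  0.9  -1.8 337.7] psi-yaw deg -0.04 tilt [ 2.e-04 -1.e+00 -3.e-04] F [-0.6  0.2 -1.2] w 0.0597 q [-0.18  0.49  1.24 -0.    1.41 -0.22]
```

View pics/wrist11.png

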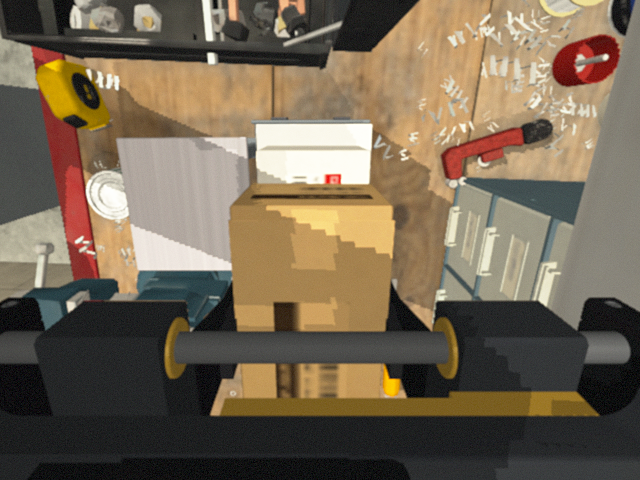

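View pics/s11.png

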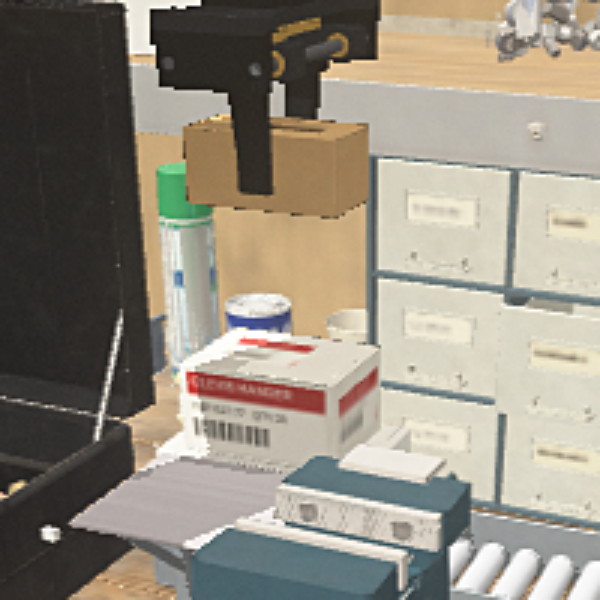

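```bash
python3 - <<'E'
from ov import *
o=robot.get_obs(); pos=o['position']; print(pos.round(4))
S=box(.06,.11,pos[2]-.0375,pos[2]+.0125); sp=(pos[0],pos[1],.0384)
M=box(.09,.12,.1245,.1905); pm=np.load('pm.npy')
w=np.load('pw11.npy',allow_pickle=True).item(); im=cv2.imread('pics/wrist11.png'); draw(im,'w',sp,S,(0,255,0),w); draw(im,'w',pm,M,(0,0,255),w); cv2.imwrite('pics/w11o.png',cv2.resize(im[100:420,200:420],(550,600)))
im=cv2.imread('pics/scene11.png'); draw(im,'scene',sp,S,(0,255,0)); cv2.imwrite('pics/s11o.png',cv2.resize(im[60:160,230:330],(600,600)))
E
```

```text
[ 0.6541 -0.0083  0.3377]
```

View pics/w11o.png

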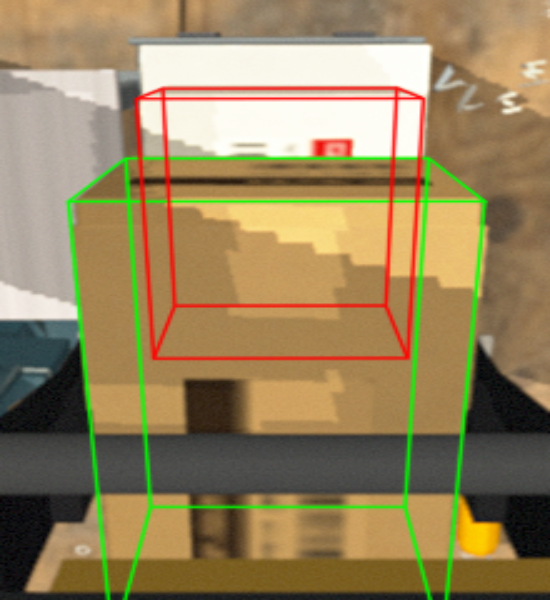

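View pics/s11o.png

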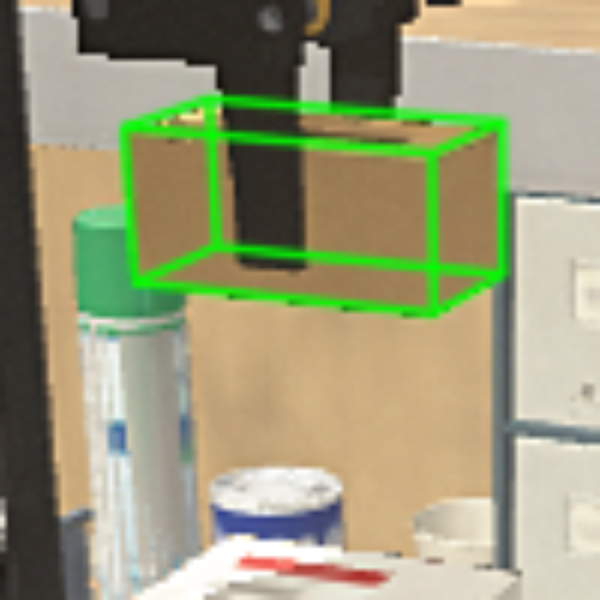

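```bash
python3 - <<'E'
from ov import *
im=cv2.imread('pics/wrist11.png'); cv2.imwrite('pics/w11z.png',cv2.resize(im[110:260,210:410],(800,600),interpolation=cv2.INTER_CUBIC))
E
```

```text
(no output)
```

View pics/w11z.png

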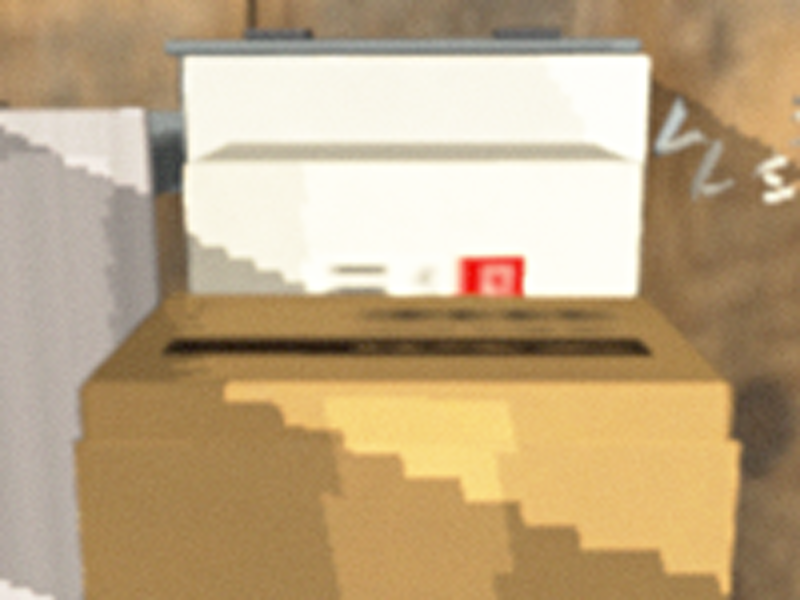

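Call:
{"op": "play_rows", "data": {"series": [[0.5,-0.017,0.1,0.006,0,0,0],[0.5,0,0.25,0,0,0,0],[0.5,0,0.25,0,0,0,0],[0.5,0,0.2,0,0,0,0],[0.5,0,0.1,0,0,0,0],[0.5,0,0.06,0,0,0,0],[0.5,0,0.05,0,0,0,0],[0.5,0,0.03,0,0,0,0],[0.5,0,0,0,0,0,0],[0.5,0,0,0,0,0,0],[0.5,0,0,0,0,0,0]]}}

```text
time: 20.48
position: [0.6558, -0.0053, 0.2347]
tool_rot: [-0.509, 0.489, -0.491, 0.51]
ft_force: [0.2, -0.5, -1.3]
grip_width: 0.0599
```

```bash
python3 st.py; python3 - <<'E'
from ov import *
im=eyes.camera('scene')[:,:,::-1]; cv2.imwrite('pics/scene12.png',im); cv2.imwrite('pics/s12.png',cv2.resize(im[80:230,210:360],(600,600)))
print(robot.get_obs()['position'].round(4))
E
```

```text
t 20.48 stat xyz mm [  2.7   1.2 234.7] psi-yaw deg 0.08 tilt [ 5.0e-04 -1.0e+00  2.1e-03] F [ 0.2 -0.5 -1.3] w 0.0599 q [-0.18  0.58  1.36  0.    1.19 -0.22]
[ 0.6557 -0.0053  0.2346]
```

View pics/s12.png

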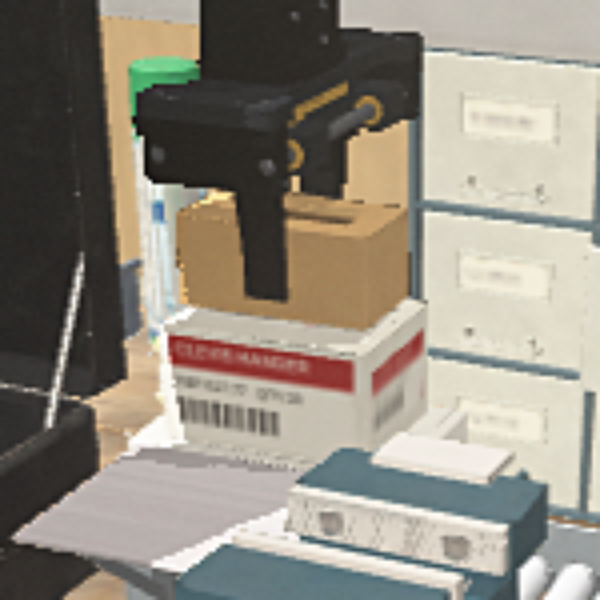

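Call:
{"op": "play_rows", "data": {"series": [[0.5,0.013,0.02,-0.01,0,0,0],[0.5,0,0.02,0,0,0,0],[0.5,0,0.01,0,0,0,0],[0.5,0,0,0,0,0,0],[0.5,0,0,0,0,0,0]]}}

```text
time: 20.95
position: [0.6542, -0.0066, 0.2286]
tool_rot: [0.51, -0.49, 0.49, -0.51]
ft_force: [-1.7, -0.8, -0.2]
grip_width: 0.0599
```

```bash
python3 st.py
```

```text
t 20.95 stat xyz mm [ 1.100e+00 -1.000e-01  2.286e+02] psi-yaw deg 0.08 tilt [ 1.e-04 -1.e+00 -1.e-04] F [-1.7 -0.8 -0.2] w 0.0599 q [-0.18  0.59  1.37 -0.    1.18 -0.22]
```

Call:
{"op": "play_rows", "data": {"series": [[0.5,0,0.006,0,0,0,0],[0.5,0,0,0,0,0,0],[0.72,0,0,0,0,0,0],[0.8,0,0,0,0,0,0],[0.9,0,0,0,0,0,0],[0.95,0,0,0,0,0,0],[0.95,0,0,0,0,0,0],[0.95,0,0,0,0,0,0],[0.95,0,-0.1,0,0,0,0],[0.95,0,-0.2,0,0,0,0],[0.95,0,-0.3,0,0,0,0],[0.95,0,-0.35,0,0,0,0]]}}

```text
time: 21.95
position: [0.6531, -0.0064, 0.3227]
tool_rot: [0.511, -0.491, 0.489, -0.509]
ft_force: [-0.2, -0.8, 0.3]
grip_width: 0.0825
```

Call:
{"op": "play_rows", "data": {"series": [[1,0.1,-0.3,-0.15,0,0,0],[1,0.2,0,-0.3,0,0,0],[1,0.2,0,-0.3,0,0,0],[1,0.2,0,-0.3,0,0,0],[1,0.2,0,-0.3,0,0,0],[1,0.2,0,-0.3,0,0,0],[1,0.2,0,-0.3,0,0,0],[1,0.2,0,0,0,0,0],[1,0.3,0,0,0,0,0],[1,0.3,0,0,0,0,0],[1,0.3,0,0,0,0,0],[1,0,0,0,0,0,0]]}}

```text
time: 22.95
position: [0.4695, -0.2598, 0.354]
tool_rot: [0.51, -0.489, 0.493, -0.508]
ft_force: [0.7, 0.2, -0.3]
grip_width: 0.0872
```

```bash
python3 st.py; python3 - <<'E'
from ov import *
im=eyes.camera('scene')[:,:,::-1]; cv2.imwrite('pics/scene13.png',im); cv2.imwrite('pics/s13.png',im)
im=eyes.camera('top')[:,:,::-1]; cv2.imwrite('pics/top13.png',im)
cv2.imwrite('pics/t13.png',cv2.resize(im[100:260,180:400],(800,582),interpolation=cv2.INTER_CUBIC))
E
```

```text
t 22.95 stat xyz mm [-193.2 -246.   354. ] psi-yaw deg -0.17 tilt [ 0.0053 -1.      0.0023] F [ 0.7  0.2 -0.3] w 0.0872 q [-0.71  0.29  1.51 -0.    1.33 -0.75]
```

View pics/s13.png

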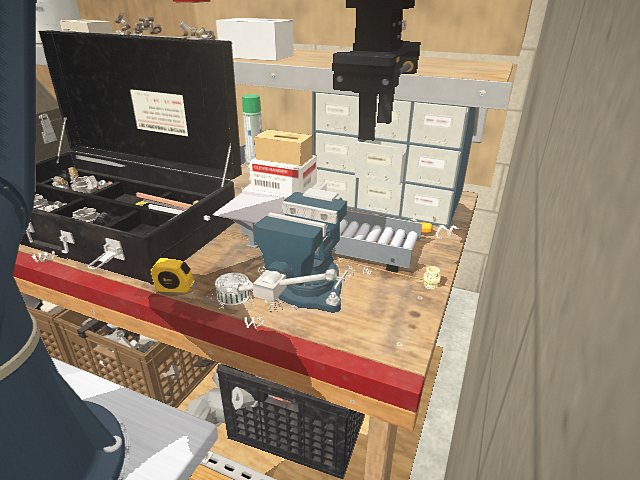

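View pics/t13.png

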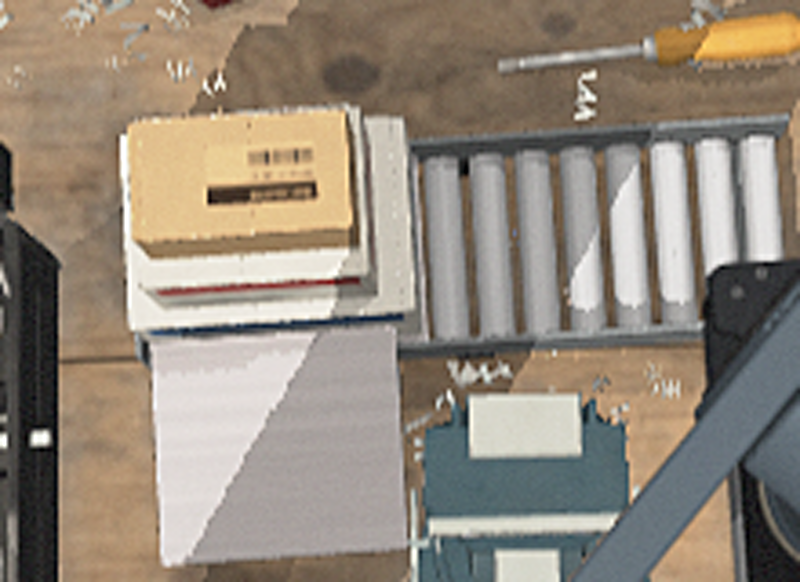

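```bash
python3 - <<'E'
from ov import *
s=800/220
t=lambda u,v:((u+.5)/s-.5+180,(v+.5)/s-.5+100)
M=box(.09,.12,.1245,.1905);L=box(.11,.16,.0395,.1245);S=box(.06,.11,.1905,.2405)
q,r=fit([('top',t(127,122),S[4]),('top',t(345,108),S[7]),('top',t(352,243),S[6]),('top',t(136,258),S[5])],(.65,0,0)); print('S',q.round(4),r.round(1).tolist())
p,r=fit([('top',t(359,106),M[7]),('top',t(368,275),M[6]),('top',t(142,291),M[5])],(.65,0,0)); print('M',p.round(4),r.round(1).tolist())
l,r=fit([('top',t(120,135),L[4]),('top',t(404,116),L[7]),('top',t(413,313),L[6]),('top',t(131,331),L[5])],(.65,0,0)); print('L',l.round(4),r.round(1).tolist())
def rel(p,l):
    d=p[:2]-l[:2]; c,s_=np.cos(l[2]),np.sin(l[2]); print('rel',(c*d[0]+s_*d[1]).round(4),(-s_*d[0]+c*d[1]).round(4),(p[2]-l[2]).round(4))
rel(q,p);rel(p,l)
im=cv2.imread('pics/scene13.png'); draw(im,'scene',q,S,(0,255,0));draw(im,'scene',p,M,(0,0,255)); draw(im,'scene',l,L,(255,0,0)); cv2.imwrite('pics/s13o.png',cv2.resize(im[110:260,200:350],(600,600)))
E
```

```text
S [ 0.6503 -0.0078  0.0481] [[-0.2, 2.8], [0.3, 2.1], [0.6, -2.5], [-0.8, -2.1]]
M [ 0.6545 -0.0062  0.0443] [[-0.0, 0.1], [0.5, -0.1], [-0.5, 0.0]]
L [ 0.656  -0.0068  0.0374] [[-0.2, 0.3], [0.2, 0.5], [0.9, -0.4], [-0.8, -0.3]]
rel -0.0042 -0.0015 0.0038
rel -0.0015 0.0007 0.0069
```

View pics/s13o.png

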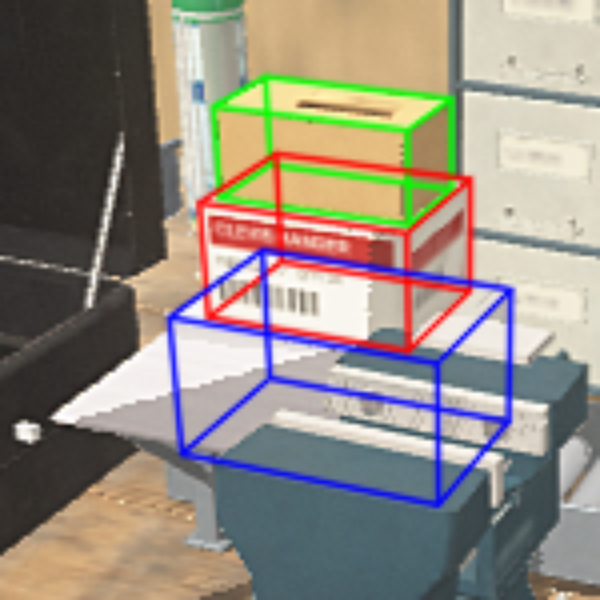

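Call:
{"op": "play_rows", "data": {"series": [[1,0,0,0,0,0,0],[1,0,0,0,0,0,0],[1,0,0,0,0,0,0],[1,0,0,0,0,0,0]]}}

```text
time: 23.38
position: [0.469, -0.2531, 0.3532]
tool_rot: [-0.51, 0.49, -0.49, 0.51]
ft_force: [-0.3, 0.7, -0.0]
grip_width: 0.0867
```

```bash
python3 - <<'E'
from h import *
a=cv2.imread('pics/scene0.png').astype(int);b=cv2.imread('pics/scene13.png').astype(int)
for n,(x0,x1,y0,y1) in dict(tape=(145,200,250,298),tin=(210,255,268,308),nipple=(420,445,260,295)).items(): print(n,np.abs(a-b)[y0:y1,x0:x1].mean().round(2))
o=robot.get_obs();print(o['time'],o['joint_velocities'].round(3)); print(ticket.hand_in())
E
```

```text
tape 10.12
tin 9.74
nipple 4.22
23.3833 [-0.004  0.002 -0.001 -0.003 -0.001 -0.   ]
the job is handed in; nothing more can be done
None
```

The three cartons are stacked in the bay and I handed the job in at 23.4 s; the hand-in gave no verdict.

- **Large carton:** I pushed it along the rollers with the shut fingers until the force rose to about 10 N at the end stop. My fit from the top camera puts it within about 1 mm of home along the track and 3 mm off centre across it, inside the rail play.
- **Middle carton:** I slid it off the ledge with both fingers. It looks flat on the large carton, about 1.5 mm and 0.7 mm off centre and turned about 0.4°.
- **Small carton:** I gripped it across its 60 mm side, set it on top and released it. It sits about 4 mm and 1.5 mm off the middle carton's centre, which leaves roughly 11 mm and 3.5 mm to the edges. In the last pictures it looks flat and the gripper is well clear.

These checks disagreed or were weaker than I wanted:

- **Small carton's direction:** the task says its long side lies about along world x. The cameras showed it about along world y, so I went by the pictures, and the grasp fitted.
- **Last small-carton fit:** it left errors of 2 to 3 pixels across the short side, probably because I picked a flap edge. The 4 mm offset is therefore only good to a few millimetres.
- **Tape measure, tin and nipple:** the arm and cartons stayed clear of them, and by eye they stand where they were. A before-and-after pixel comparison was not zero (mean differences of 10, 10 and 4 grey levels). I put that down to moving shadows and did not check further.

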